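# Press the unsealed tube strip shut

### The arm

A 7-joint arm with a two-finger parallel gripper is mounted at the origin on a cart in front of the work surface, level with it; the furniture and walls round the work are solid. World frame = base frame: x ahead of the robot, y to its left, z up, the work surface at z = 0. Lengths are in m, angles in rad, forces in N, time in s.
With the tool pointing down it reaches from about 0.35 to 0.9 m from the base axis. Payload 8.1 kg.
Tool frame: the origin (TCP) lies at the very end of the fingers, on their centre line; the grasp point (between the pads) lies 19 mm behind it (arm.grasp_offset is the distance from the TCP to the grasp point, in m); z points along the fingers, y is the direction in which the jaws open and shut (so a half turn about z gives the same grasp; the last joint's range is limited). The gripper opens to 92 mm and grips with 3 to 60 N. Pads are 19 mm wide; open, the fingers measure 130 mm over their backs; the gripper's body (75 mm by 190 mm) begins 47 mm behind the grasp point.
Start: joints at [-1.399, 0.434, 0.025, 1.573, -0.012, 1.134, -0.075], TCP at [0.17, 0.602, 0.227] pointing down, gripper open.
Joint ranges: [-2.62, 2.62], [-0.44, 2.09], [-1.27, 1.32], [0.08, 2.57], [-1.32, 4.46], [0.12, 2], [-2.74, 2.74]. Speed limits (rad/s): [2.22, 2.22, 3.01, 3.01, 3.14, 3.14, 3.14].

### API

Orientations are given as a rotation vector (axis times angle).
In Python, from cell import arm, eyes, workorder gives the robot as it stands.
- The arm moves only by the shell command python3 -m inch 'ROWS' [FORCE]. ROWS is JSON, a list that holds one entry, the list of rows, each a list of 5 numbers: the closure, from 0 (fully open) to 1 (shut), then the shift along the tool's x, y, z in mm, then the turn about the tool's z in degrees. A call has 1 to 12 rows; each row shifts and turns the pose as measured when the row begins, along the tool's axes as they then stand; what a row does not reach is not made up. A row lasts 1/10 s, in which the tool goes at most 50 mm and 8.59 degrees, less where a joint would pass 70% of its speed; a pose out of reach is approached as far as the arm can. A call with a gripper value outside its range is refused whole. The fingers move at their own pace and stop on an object; FORCE is the grip in N (left out, the last holds). Time passes only in rows, so rows that do not move let the fingers close. It gives the time, the measured TCP pose, the force and the opening at its end, in the units of the state.
- arm.observe(): the state, without advancing time (a new reading comes with each control period).
- eyes.get_image(name): name is "scene" or "top" or "wrist"; returns a dict with "frame" (400x640x3 uint8, blue, green, red), "intrinsics" (3x3 intrinsics, pixels), "k1" (the pictures are not rectified: a ray, as slopes to the right and down, at radius r is drawn at 1 + k1 r^2 times it, then the intrinsics apply), "rvec" (rotation vector, rad) and "tvec" (3), from world to camera coordinates, as OpenCV has them; the wrist camera has in their place "T_tool_cam" (4x4, takes a point from camera to tool coordinates, whose origin is the TCP and whose axes are the flange's). Camera axes: x right, y down, z forward; pixel columns grow to the right and rows downward; lengths in m; the calibration is good to about 2 mm. A picture is of the moment at which its call begins: read the wrist's pose just before it. There is no depth.
- workorder.sign_off(): hands the job in, once; it reports no verdict.
The state is a dict: "clock": time; "joints": joint angles; "dq": joint speeds; "joint_efforts": joint torques, N m; "position": TCP position; "ee_rot": TCP orientation; "force": force on the tool from outside, world axes, zero at the start; "ft_torque": the same for the moment, N m; "width": opening from 0.0 (shut) to 1.0 (fully open).
Only numpy, scipy, OpenCV 4.12 (cv2) and the standard library are available. Lean on these libraries where they do the work, as an engineer would, in place of code of your own. Each camera call takes 0.05 s, during which the arm holds its last target.

### The job

In the cooling block one of the capped tube strips has not been sealed: its blue caps still stand a few millimetres proud of the tubes. Take the hand roller from its stand and use its wheel, not the fingers, to press every cap of that strip fully home, firmly but with less than 25 N so that no tube cracks. Keep off the strips that are already sealed and off the open one, leave the bottles and the pen where they are, and stand the roller upright back in its stand.

Things in the scene. Friction and masses are not known exactly. Their poses are not given: they have to be found in the camera images.
- block: dark grey 96-well cooling block with a blue plastic foot, 89 x 131 x 36 mm, fixed to the table; origin at the centre of its underside, z up; four tube strips sit in it, each running along the block's x, 27 mm apart along its y
- strip_1: capped strip of eight small tubes, along its x at 9 mm pitch (-31.5 to +31.5 mm), wedged firmly in the block's tapered wells, 0 to 5 mm high at its -x end and up to 4 mm higher still at its +x end; origin at the middle of the row on the block's top face. Bedded right down, its rims would stand 3 mm and the tops of seated caps 5.2 mm above the origin. Blue caps, 7.8 mm wide, in four stiff pairs
- strip_2: capped strip of eight small tubes, along its x at 9 mm pitch (-31.5 to +31.5 mm), wedged firmly in the block's tapered wells, 0 to 5 mm high at its -x end and up to 4 mm higher still at its +x end; origin at the middle of the row on the block's top face. Bedded right down, its rims would stand 3 mm and the tops of seated caps 5.2 mm above the origin. Blue caps, 7.8 mm wide, in four stiff pairs
- strip_3: capped strip of eight small tubes, along its x at 9 mm pitch (-31.5 to +31.5 mm), wedged firmly in the block's tapered wells, 0 to 5 mm high at its -x end and up to 4 mm higher still at its +x end; origin at the middle of the row on the block's top face. Bedded right down, its rims would stand 3 mm and the tops of seated caps 5.2 mm above the origin. Blue caps, 7.8 mm wide, in four stiff pairs
- strip_4: strip of eight tubes like the others, but still open, without caps: rims 3 mm above its origin, which is the middle of the row on the block's top face
- caps_1a (a joint): how far the first pair of caps of strip_1 (at strip x = -27 mm) stands up, m: 0 = fully home on the rims, 0.0045 = only just started; it moves stiffly and stays where it is left
- caps_1b (a joint): how far the second pair of caps of strip_1 (at strip x = -9 mm) stands up, m: 0 = fully home on the rims, 0.0045 = only just started; it moves stiffly and stays where it is left
- caps_1c (a joint): how far the third pair of caps of strip_1 (at strip x = 9 mm) stands up, m: 0 = fully home on the rims, 0.0045 = only just started; it moves stiffly and stays where it is left
- caps_1d (a joint): how far the fourth pair of caps of strip_1 (at strip x = 27 mm) stands up, m: 0 = fully home on the rims, 0.0045 = only just started; it moves stiffly and stays where it is left
- caps_2a (a joint): how far the first pair of caps of strip_2 (at strip x = -27 mm) stands up, m: 0 = fully home on the rims, 0.0045 = only just started; it moves stiffly and stays where it is left
- caps_2b (a joint): how far the second pair of caps of strip_2 (at strip x = -9 mm) stands up, m: 0 = fully home on the rims, 0.0045 = only just started; it moves stiffly and stays where it is left
- caps_2c (a joint): how far the third pair of caps of strip_2 (at strip x = 9 mm) stands up, m: 0 = fully home on the rims, 0.0045 = only just started; it moves stiffly and stays where it is left
- caps_2d (a joint): how far the fourth pair of caps of strip_2 (at strip x = 27 mm) stands up, m: 0 = fully home on the rims, 0.0045 = only just started; it moves stiffly and stays where it is left
- caps_3a (a joint): how far the first pair of caps of strip_3 (at strip x = -27 mm) stands up, m: 0 = fully home on the rims, 0.0045 = only just started; it moves stiffly and stays where it is left
- caps_3b (a joint): how far the second pair of caps of strip_3 (at strip x = -9 mm) stands up, m: 0 = fully home on the rims, 0.0045 = only just started; it moves stiffly and stays where it is left
- caps_3c (a joint): how far the third pair of caps of strip_3 (at strip x = 9 mm) stands up, m: 0 = fully home on the rims, 0.0045 = only just started; it moves stiffly and stays where it is left
- caps_3d (a joint): how far the fourth pair of caps of strip_3 (at strip x = 27 mm) stands up, m: 0 = fully home on the rims, 0.0045 = only just started; it moves stiffly and stays where it is left
- roller: hand roller for pressing caps, 124 mm tall, 0.12 kg: below, a pale wheel of 32 mm diameter, 8 mm wide, turning about the roller's y between steel guards, 18 mm wide over all, that end 1.5 mm short of the wheel's bottom; above, a flat-sided teal handle 22 mm (x) by 26 mm (y), from 60 to 124 mm. Origin at the wheel's lowest point, z up the handle; it rolls along its x
- stand: white bench stand of the roller on a black foot, 78 x 70 x 34 mm, fixed to the table; origin at the centre of its underside. In its top a slot 38 mm (x) by 23.5 mm (y) with bevelled lips, its floor 6 mm above the table, in which the roller stands wheel down
- dropper: small dropper bottle with a red cap, 24 x 24 x 67 mm, bystander; origin at the centre of its underside
- pen: black marker pen lying down, 17 x 140 x 16 mm, bystander; origin at the centre of its underside
Mind the look-alikes: they are no part of the job. Of the things that look like the roller, the largest one is meant.

How it is judged:
On the way, in this order (a step that is already met when the one before it is completed fails the run):
1. the roller has been lifted clear of its stand (z of roller in the frame of stand above 0.04 m), for 0.1 s.
2. the roller bears on the strip whose caps stand proud (((contact force between roller and strip_1 above 3 N and value of joint any of caps_1a, caps_1b, caps_1c, caps_1d above 0.0015 m) or (contact force between roller and strip_2 above 3 N and value of joint any of caps_2a, caps_2b, caps_2c, caps_2d above 0.0015 m) or (contact force between roller and strip_3 above 3 N and value of joint any of caps_3a, caps_3b, caps_3c, caps_3d above 0.0015 m))), for 0.05 s.
3. every cap in the block is home (value of joint each of caps_1a, caps_1b, caps_1c, caps_1d, caps_2a, caps_2b, caps_2c, caps_2d, caps_3a, caps_3b, caps_3c, caps_3d below 0.001 m), for 0.2 s.
At the end, for the whole second after the job is handed in: All caps in the block, those that stood proud included, are home (less than 1 mm up), and the roller stands upright (within 0.25 rad) and at rest in the slot of its stand (its wheel within 10 mm of the stand's centre and less than 12 mm above the table) (all of step 3 and horizontal distance between roller and stand below 0.01 m and height (world z) of roller below 0.012 m and angle between roller's own z axis and vertical below 0.25 rad and linear speed of roller below 0.02 m/s); the robot touches nothing.
It fails at once if a strip is pressed with more than 25 N (contact force between any of strip_1, strip_2, strip_3 and anything else above 25 N).
It fails at once if the fingers touch a strip (contact force between the fingers and strip_1 above 0.5 N or contact force between the fingers and strip_2 above 0.5 N or contact force between the fingers and strip_3 above 0.5 N or contact force between the fingers and strip_4 above 0.5 N).
It fails at once if the open strip is touched, or a sealed strip is touched while the caps of another still stand proud (contact force between strip_4 and anything else above 1 N or (contact force between strip_1 and anything else above 1 N and value of joint each of caps_1a, caps_1b, caps_1c, caps_1d below 0.001 m and value of joint any of caps_2a, caps_2b, caps_2c, caps_2d, caps_3a, caps_3b, caps_3c, caps_3d above 0.001 m) or (contact force between strip_2 and anything else above 1 N and value of joint each of caps_2a, caps_2b, caps_2c, caps_2d below 0.001 m and value of joint any of caps_1a, caps_1b, caps_1c, caps_1d, caps_3a, caps_3b, caps_3c, caps_3d above 0.001 m) or (contact force between strip_3 and anything else above 1 N and value of joint each of caps_3a, caps_3b, caps_3c, caps_3d below 0.001 m and value of joint any of caps_1a, caps_1b, caps_1c, caps_1d, caps_2a, caps_2b, caps_2c, caps_2d above 0.001 m)).
It fails at once if a bystander (dropper bottle or pen) is moved by more than 20 mm (distance of any of dropper, pen from where it was at the start of the episode above 0.02 m).
It also fails if it takes over 72 s, if anything falls off the work surface, if the arm or the gripper's body presses on something with over 40 N, if the wrist force passes 120 N, or if a joint passes its speed limit or range.

## Working session

There is one attempt and no reset: what is moved stays moved. The work goes in short steps, Python scripts to look and compute and a shell command to move; the robot and the scene stay as the last step left them, time stands still between calls to the robot, and variables do not carry over. Pictures are saved under pics/ and viewed, and the job is handed in when it is done.

```bash
ls; mkdir -p pics; python3 - <<'E'
from cell import arm, eyes, workorder
import cv2
s=arm.observe();print(s)
for n in ["scene","top","wrist"]:
    d=eyes.get_image(n);cv2.imwrite(f"pics/{n}0.png",d["frame"])
    print(n,{k:v for k,v in d.items() if k!="frame"})
E
```

```text
pics
{'clock': 0.0, 'joints': array([-1.39859442,  0.43521332,  0.02496606,  1.57407833, -0.01159625,
        1.1339946 , -0.07507816]), 'dq': array([-1.13744646e-03,  1.22522018e-03, -1.48644080e-05,  1.53643490e-04,
       -1.17830831e-03,  5.74748115e-05,  1.96564397e-03]), 'joint_efforts': array([ 1.70365252e-04, -6.67864609e+01,  9.84794386e-01, -3.14452565e+01,
       -6.07695244e-02,  4.29816486e-02,  1.53826068e-04]), 'position': array([0.16951342, 0.6010526 , 0.22595815]), 'ee_rot': array([-4.30353088e-01, -3.11190388e+00,  2.43003650e-03]), 'force': array([ 0.2354411 ,  0.20665198, -0.18062568]), 'ft_torque': array([0.04919427, 0.03423154, 0.02439339]), 'width': 1.001376831048185}
scene {'intrinsics': array([[465.21307458,   0.        , 318.84015422],
       [  0.        , 465.21307458, 193.08691711],
       [  0.        ,   0.        ,   1.        ]]), 'k1': 0.0021779216065583367, 'rvec': array([ 0.63695423, -2.39949889,  1.42705994]), 'tvec': array([0.42536456, 0.21539233, 0.56085466])}
top {'intrinsics': array([[363.27082147,   0.        , 314.19348308],
       [  0.        , 363.27082147, 197.12476917],
       [  0.        ,   0.        ,   1.        ]]), 'k1': -0.0712446179663339, 'rvec': array([ 2.13329825, -2.13997684,  0.14191163]), 'tvec': array([-0.10855416,  0.56792829,  0.81562208])}
wrist {'intrinsics': array([[305.16564688,   0.        , 316.11030817],
       [  0.        , 305.16564688, 201.035718  ],
       [  0.        ,   0.        ,   1.        ]]), 'k1': -0.01623706391406932, 'T_tool_cam': array([[-1.52563446e-03, -9.63019791e-01, -2.69426345e-01,
         7.27547457e-02],
       [ 9.99998806e-01, -1.40310095e-03, -6.47370434e-04,
        -1.00078768e-03],
       [ 2.45398179e-04, -2.69427011e-01,  9.63020782e-01,
        -1.58885784e-01],
       [ 0.00000000e+00,  0.00000000e+00,  0.00000000e+00,
         1.00000000e+00]])}
```

View pics/scene0.png

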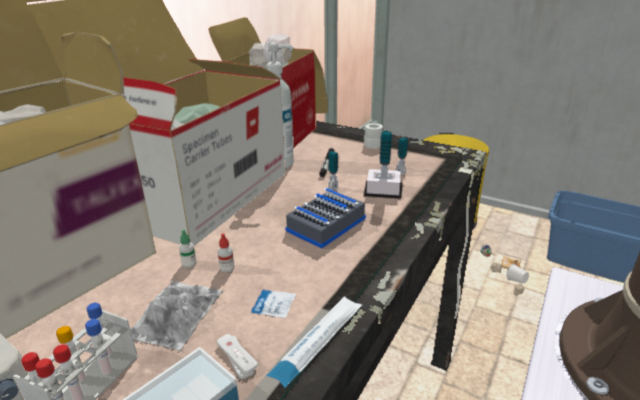

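View pics/top0.png

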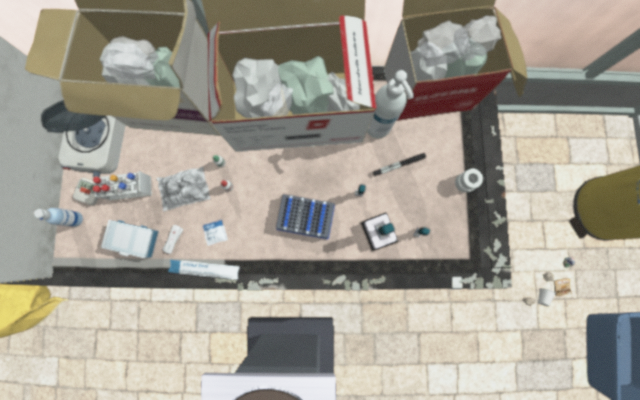

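View pics/wrist0.png

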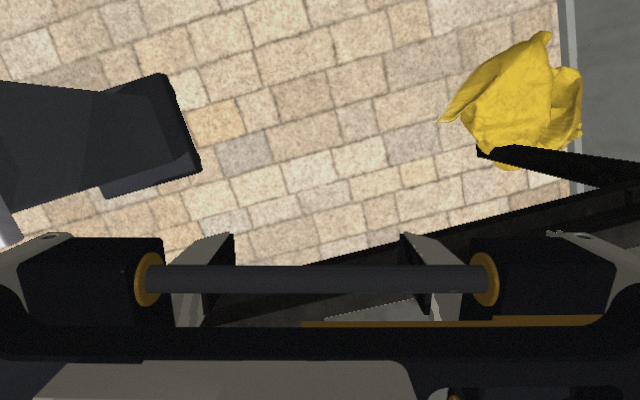

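The block is at about (305,216) in the top view, and the stand with the large roller is at (380,231). There are small look-alikes at (362,189) and (424,231). I'll write the helpers next.

```bash
cat > h.py <<'E'
import numpy as np, cv2
from scipy.spatial.transform import Rotation as Ro
from cell import arm, eyes, workorder
def grab(n):
    s=arm.observe(); d=eyes.get_image(n)
    if n=="wrist":
        T=np.eye(4);T[:3,:3]=Ro.from_rotvec(s["ee_rot"]).as_matrix();T[:3,3]=s["position"]
        C=T@d["T_tool_cam"]
    else:
        C=np.eye(4);R=cv2.Rodrigues(d["rvec"])[0];C[:3,:3]=R.T;C[:3,3]=-R.T@d["tvec"]
    d["C"]=C; return d
def rays(d,uv):
    K=d["intrinsics"];uv=np.atleast_2d(np.float64(uv))
    m=cv2.undistortPoints(uv[:,None],K,np.array([d["k1"],0,0,0.]))[:,0]
    return np.c_[m,np.ones(len(m))]@d["C"][:3,:3].T
def onz(d,uv,z):
    r=rays(d,uv);o=d["C"][:3,3]
    return o+r*((z-o[2])/r[:,2])[:,None]
def proj(d,P):
    P=np.atleast_2d(np.float64(P));Ci=np.linalg.inv(d["C"])
    return cv2.projectPoints(P,cv2.Rodrigues(Ci[:3,:3])[0],Ci[:3,3],d["intrinsics"],np.array([d["k1"],0,0,0.]))[0][:,0]
def tri(d1,p1,d2,p2):
    o1,o2=d1["C"][:3,3],d2["C"][:3,3];a,b=rays(d1,p1)[0],rays(d2,p2)[0]
    s=np.linalg.lstsq(np.c_[a,-b],o2-o1,rcond=None)[0]
    A,B=o1+s[0]*a,o2+s[1]*b
    return (A+B)/2,np.linalg.norm(A-B)
def crop(d,x,y,w,h,k,name):
    cv2.imwrite(name,cv2.resize(d["frame"][y:y+h,x:x+w],None,fx=k,fy=k,interpolation=cv2.INTER_CUBIC))
E
python3 - <<'E'
from h import *
t=grab("top");s=grab("scene")
print(t["C"][:3,3],s["C"][:3,3])
crop(t,260,160,200,110,4,"pics/t1.png");crop(s,270,100,200,150,4,"pics/s1.png")
print(proj(t,[[0,0,0],[0.17,0.6,0.22],[.5,0,0]]))
print(onz(t,[[305,216],[380,231],[362,189],[424,231],[400,164]],0.03))
E
```

```text
[ 0.44053677 -0.12394761  0.88889272] [0.1660698  0.54934219 0.46101062]
[[267.57556786 441.01807141]
 [-47.88646537 385.0737011 ]
 [269.55287318 227.06802264]]
[[ 0.52408153 -0.08822955  0.03      ]
 [ 0.48785116 -0.26518614  0.03      ]
 [ 0.58849141 -0.22478591  0.03      ]
 [ 0.48721641 -0.36953047  0.03      ]
 [ 0.64964673 -0.31848576  0.03      ]]
```

View pics/t1.png

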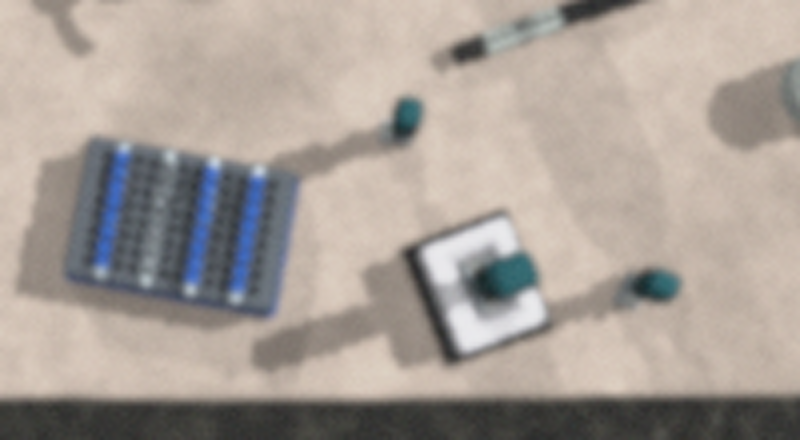

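View pics/s1.png

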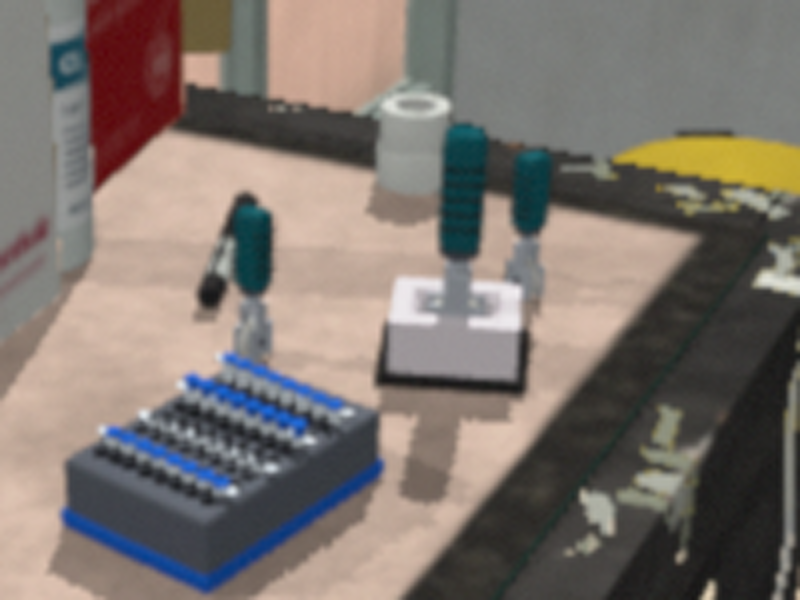

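```bash
cat > d.py <<'E'
import sys
from h import *
s=arm.observe();R=Ro.from_rotvec(s["ee_rot"]).as_matrix()
d=np.array([float(a) for a in sys.argv[1:4]])-s["position"]
print("clock",s["clock"],"pos",s["position"].round(4),"x",R[:,0].round(4),"z",R[:,2].round(4),"yaw_x",np.degrees(np.arctan2(R[1,0],R[0,0])).round(2),"F",s["force"].round(1))
print("tool mm",(R.T@d*1000).round(2))
E
python3 d.py 0.45 -0.07 0.24; python3 d.py 0.36 0.30 0.25
```

```text
clock 0.25 pos [0.1696 0.6013 0.2264] x [-0.9624  0.2715 -0.    ] z [-2.e-04 -7.e-04 -1.e+00] yaw_x 164.25 F [0.4 0.6 0.1]
tool mm [-452.16 -569.99  -13.21]
clock 0.25 pos [0.1696 0.6013 0.2264] x [-0.9624  0.2715 -0.    ] z [-2.e-04 -7.e-04 -1.e+00] yaw_x 164.25 F [0.4 0.6 0.1]
tool mm [-265.08 -238.33  -23.45]
```

```bash
python3 -m inch '[[[0,-30,-38,-4,0],[0,-30,-38,-4,0],[0,-30,-38,-2,0],[0,-30,-38,0,0],[0,-30,-38,0,0],[0,-30,-38,0,0],[0,-30,-38,0,0],[0,-30,-38,0,0]]]'; python3 d.py 0.45 -0.07 0.24
```

```text
clock: 1.05
position: [0.319, 0.2381, 0.2344]
ee_rot: [-0.414, -3.113, -0.003]
force: [1.3, 0.4, 0.3]
width: 1.004
clock 1.05 pos [0.319  0.2381 0.2344] x [-0.9653  0.2613  0.0019] z [-0.0013  0.0022 -1.    ] yaw_x 164.85 F [1.3 0.4 0.3]
tool mm [-206.96 -263.15   -6.47]
```

```bash
python3 -m inch '[[[0,-30,-38,-1,0],[0,-30,-38,-1,0],[0,-30,-38,-1,0],[0,-30,-38,-1,0],[0,-30,-38,-1,0],[0,-30,-38,0,0],[0,0,0,0,0],[0,0,0,0,0]]]'; python3 d.py 0.45 -0.07 0.24
python3 - <<'E'
from h import *
w=grab("wrist");cv2.imwrite("pics/w1.png",w["frame"])
E
```

```text
clock: 1.85
position: [0.4363, -0.0458, 0.2409]
ee_rot: [0.428, 3.107, 0.008]
force: [0.0, 1.1, -0.3]
width: 1.001
clock 1.85 pos [ 0.4363 -0.0458  0.2409] x [-0.9628  0.2701 -0.0047] z [ 0.006   0.0042 -1.    ] yaw_x 164.33 F [ 0.   1.1 -0.3]
tool mm [-19.76 -19.64   0.88]
```

View pics/w1.png

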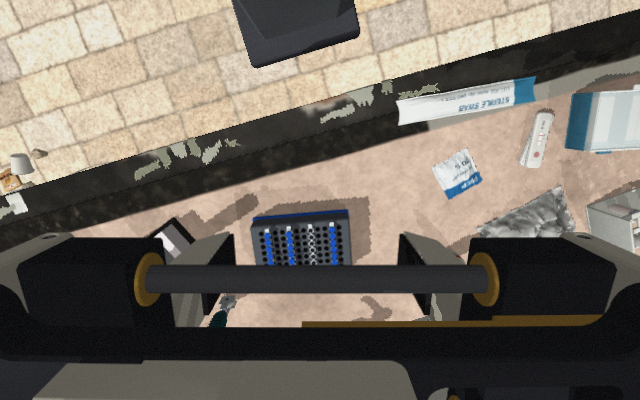

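```bash
python3 -m inch '[[[0,-30,0,5,0],[0,-30,-10,10,0],[0,-30,-5,10,0],[0,0,0,10,0],[0,0,0,0,0],[0,0,0,0,0]]]'; python3 d.py 0.51 -0.07 0.2
python3 - <<'E'
from h import *
w=grab("wrist");cv2.imwrite("pics/w2.png",w["frame"])
E
```

```text
clock: 2.5
position: [0.5203, -0.076, 0.2044]
ee_rot: [0.406, 3.112, 0.015]
force: [0.2, 0.2, -0.5]
width: 1.001
clock 2.5 pos [ 0.5203 -0.076   0.2044] x [-0.9665  0.2566 -0.002 ] z [ 0.0044  0.0091 -0.9999] yaw_x 165.13 F [ 0.2  0.2 -0.5]
tool mm [11.47  3.15  4.44]
```

View pics/w2.png

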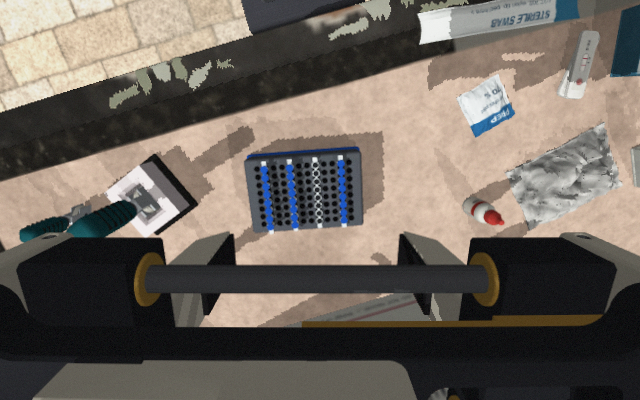

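```bash
python3 - <<'E'
from h import *
w=grab("wrist");crop(w,235,135,140,110,5,"pics/w3.png");crop(w,70,140,140,110,5,"pics/w4.png")
E
```

```text
(no output)
```

View pics/w3.png

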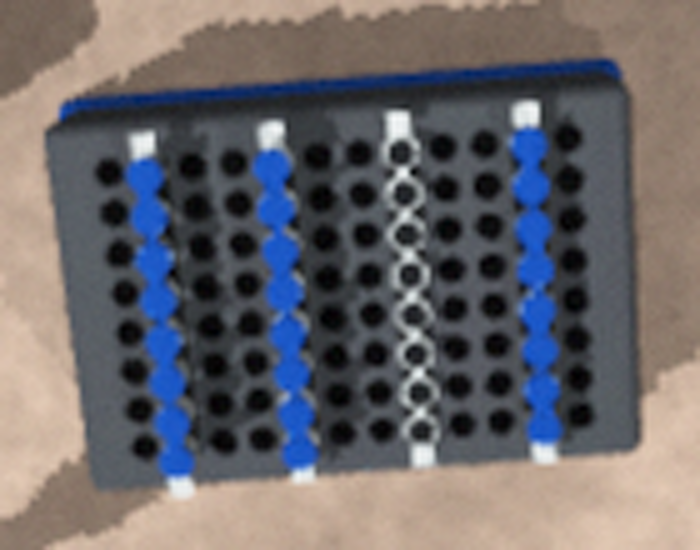

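View pics/w4.png

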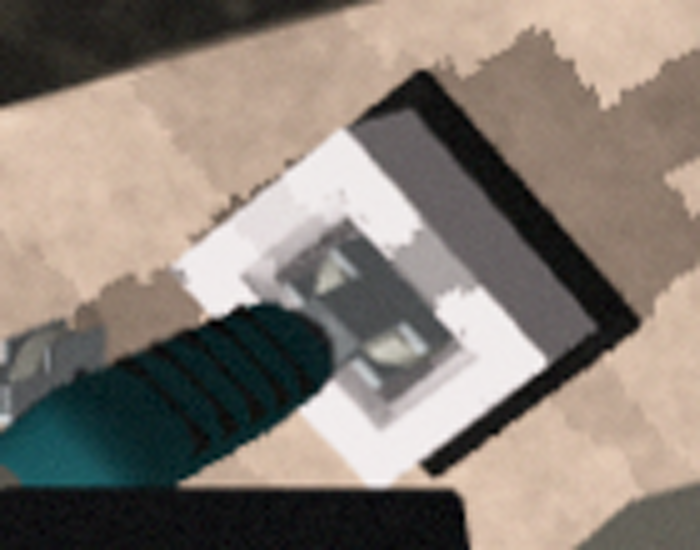

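```bash
python3 - <<'E'
from h import *
w=grab("wrist")
q=np.array([[50,128],[622,88],[638,448],[97,488]])/5+[235,135]
P=onz(w,q,.036);print(P.round(4),P.mean(0).round(4))
print([np.linalg.norm(P[i]-P[(i+1)%4]).round(4) for i in range(4)])
e=(P[1]-P[0])+(P[2]-P[3]);print("y dir deg",np.degrees(np.arctan2(e[1],e[0])));e=(P[3]-P[0])+(P[2]-P[1]);print("x",np.degrees(np.arctan2(e[1],e[0])))
# strip ends white tabs at z .04
q=np.array([[143,140],[178,487],[271,132],[302,475],[398,122],[423,457],[526,112],[544,455]])/5+[235,135]
print(onz(w,q,.039).round(4))
# stand foot & slot
q=np.array([[420,70],[640,322],[432,475]])/5+[70,140]
print("foot",onz(w,q,.004).round(4))
q=np.array([[347,126],[548,360],[378,486],[172,266]])/5+[70,140]
P=onz(w,q,.034);print("top",P.round(4),P.mean(0)); 
e=(P[1]-P[0])+(P[2]-P[3]);print(np.degrees(np.arctan2(e[1],e[0])),np.linalg.norm(e)/2);e=(P[3]-P[0])+(P[2]-P[1]);print(np.degrees(np.arctan2(e[1],e[0])),np.linalg.norm(e)/2)
q=np.array([[347,218],[475,355],[382,430],[245,275]])/5+[70,140]
print("slot lip",onz(w,q,.034).round(4),onz(w,q,.034).mean(0))
E
```

```text
[[ 0.4755 -0.1425  0.036 ]
 [ 0.4991 -0.0219  0.036 ]
 [ 0.5799 -0.0364  0.036 ]
 [ 0.5569 -0.1585  0.036 ]] [ 0.5279 -0.0898  0.036 ]
[np.float64(0.1229), np.float64(0.0821), np.float64(0.1243), np.float64(0.0829)]
y dir deg 79.1468000533007
x -10.65635944586385
[[ 0.4829 -0.1234  0.039 ]
 [ 0.5605 -0.1398  0.039 ]
 [ 0.4883 -0.0966  0.039 ]
 [ 0.5651 -0.1118  0.039 ]
 [ 0.4933 -0.0699  0.039 ]
 [ 0.5681 -0.0841  0.039 ]
 [ 0.4983 -0.0431  0.039 ]
 [ 0.5748 -0.0576  0.039 ]]
foot [[ 0.4429 -0.2512  0.004 ]
 [ 0.5142 -0.2234  0.004 ]
 [ 0.5383 -0.2887  0.004 ]]
top [[ 0.4505 -0.2554  0.034 ]
 [ 0.5117 -0.2331  0.034 ]
 [ 0.5301 -0.2828  0.034 ]
 [ 0.4693 -0.3061  0.034 ]] [ 0.49040478 -0.26932376  0.034     ]
20.448116431630744 0.06514689280521314
-69.70567577143319 0.053543164101634344
slot lip [[ 0.4694 -0.2637  0.034 ]
 [ 0.5063 -0.2486  0.034 ]
 [ 0.5175 -0.2763  0.034 ]
 [ 0.4755 -0.2911  0.034 ]] [ 0.49218249 -0.26992969  0.034     ]
```

```bash
python3 d.py 0.491 -0.2693 0.20
```

```text
clock 2.65 pos [ 0.5204 -0.0763  0.205 ] x [-0.9665  0.2568 -0.003 ] z [ 0.0056  0.0094 -0.9999] yaw_x 165.12 F [ 0.2 -0.4 -0.4]
tool mm [ -21.12 -194.1     3.02]
```

```bash
python3 -m inch '[[[0,-3,-48,0,0],[0,-3,-48,0,0],[0,-3,-48,0,0],[0,-3,-30,2,0],[0,0,-15,0,0],[0,0,0,0,0],[0,0,0,0,0]]]'; python3 d.py 0.491 -0.2693 0.20
python3 - <<'E'
from h import *
w=grab("wrist");cv2.imwrite("pics/w5.png",w["frame"]);crop(w,440,130,160,110,5,"pics/w6.png")
E
```

```text
clock: 3.35
position: [0.4836, -0.2637, 0.2052]
ee_rot: [0.392, 3.105, 0.02]
force: [0.6, 0.4, -0.6]
width: 0.997
clock 3.35 pos [ 0.4836 -0.2637  0.2052] x [-0.9685  0.2486 -0.0105] z [ 0.0137  0.0113 -0.9998] yaw_x 165.6 F [ 0.6  0.4 -0.6]
tool mm [-8.51 -3.66  5.2 ]
```

View pics/w5.png

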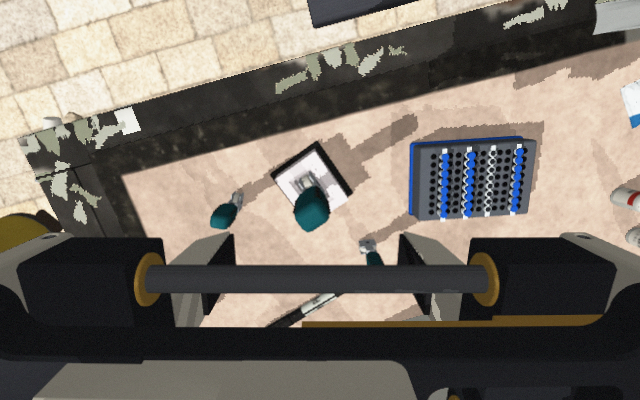

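View pics/w6.png

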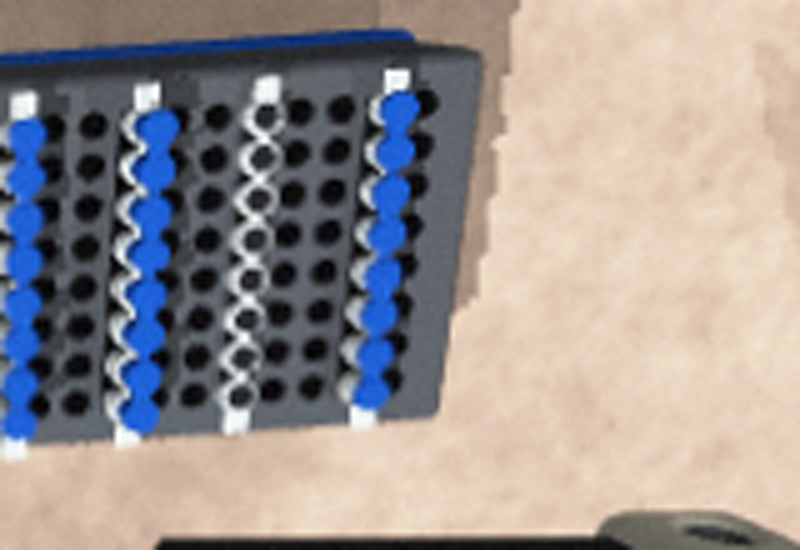

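```bash
python3 - <<'E'
from h import *
w=grab("wrist")
o=dict(w);x=np.array([-0.9665,0.2568,-0.003]);z=np.array([0.0056,0.0094,-0.9999]);x/=np.linalg.norm(x);z-=x*(x@z);z/=np.linalg.norm(z)
T=np.eye(4);T[:3,:3]=np.c_[x,np.cross(z,x),z];T[:3,3]=[0.5204,-0.0763,0.2048];o["C"]=T@w["T_tool_cam"]
A=lambda u,v:(235+u/5,135+v/5);B=lambda u,v:(440+u/5,130+v/5)
for n,a,b in [("s2 first",(271,168),(158,128)),("s2 last",(300,453),(140,415)),("tab s2 first",(271,132),(148,95)),("tab s2 last",(302,475),(127,435)),
 ("s1 first",(145,178),(26,133)),("s1 last",(177,462),(17,422)),("s4 first",(529,146),(402,110)),("s4 last",(543,428),(370,390)),("open tab f",(398,122),(268,87)),("open tab l",(423,457),(236,420)),("corner TR",(622,88),(480,58)),("corner BR",(638,448),(437,410))]:
    p,e=tri(o,A(*a),w,B(*b));print(n,p.round(4),e.round(4))
# roller handle top
t=grab("top");s=grab("scene")
tp=(260+512/4,160+273/4)
print("top",onz(t,tp,.13),onz(t,tp,.128))
crop(w,260,130,120,110,6,"pics/w7.png")
E
```

```text
s2 first [ 0.4943 -0.0978  0.0485] 0.0008
s2 last [ 0.556  -0.1092  0.0498] 0.0008
tab s2 first [ 0.488  -0.0964  0.0429] 0.0003
tab s2 last [ 0.5622 -0.1108  0.0457] 0.0014
s1 first [ 0.4894 -0.1241  0.0463] 0.0016
s1 last [ 0.5509 -0.1358  0.0495] 0.0011
s4 first [ 0.5045 -0.0447  0.0445] 0.0007
s4 last [ 0.5656 -0.0565  0.0456] 0.0013
open tab f [ 0.4932 -0.0701  0.0407] 0.0002
open tab l [ 0.5671 -0.0842  0.041 ] 0.0011
corner TR [ 0.4994 -0.0222  0.0367] 0.0001
corner BR [ 0.5787 -0.0366  0.0374] 0.0018
top [[ 0.48797942 -0.26561785  0.13      ]] [[ 0.48810445 -0.26599121  0.128     ]]
```

View pics/w7.png

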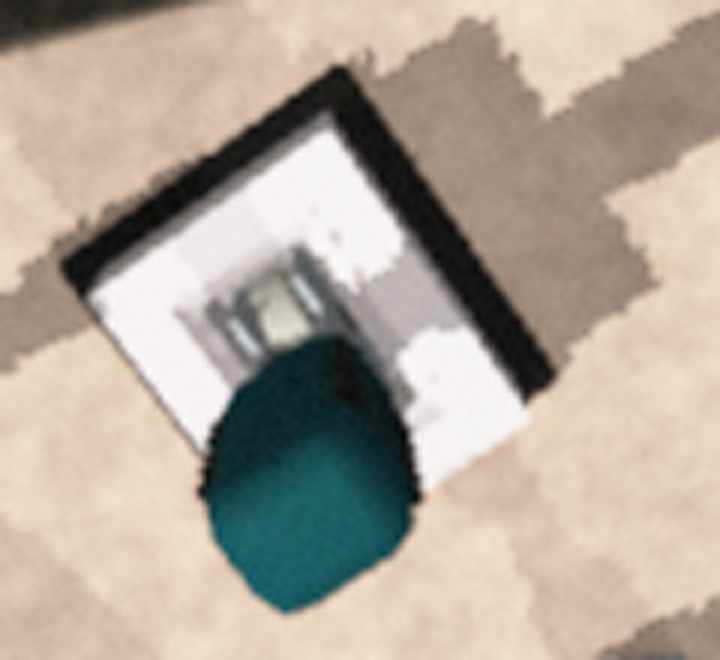

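```bash
python3 - <<'E'
from h import *
w=grab("wrist")
P=lambda u,v,z:onz(w,(260+u/6,130+v/6),z)[0].round(4)
print("handle top",P(312,520,.13))
a,b,c=P(213,515,.128),P(290,610,.128),P(413,535,.128);print(a,b,c,np.linalg.norm(a-b),np.linalg.norm(c-b),np.degrees(np.arctan2(*(b-a)[1::-1])),np.degrees(np.arctan2(*(c-b)[1::-1])))
q=[P(*v,.034) for v in [(330,112),(530,405),(90,297)]];print(q)
print("slot/wheel",P(278,312,.03))
E
python3 d.py 0.4905 -0.2685 0.20
```

```text
handle top [ 0.4895 -0.2677  0.13  ]
[ 0.4861 -0.2806  0.128 ] [ 0.5021 -0.2741  0.128 ] [ 0.4958 -0.2551  0.128 ] 0.01726991603917056 0.02001724256734679 22.109448343751673 108.34443423864266
[array([ 0.4482, -0.2535,  0.034 ]), array([ 0.5101, -0.2308,  0.034 ]), array([ 0.4698, -0.3044,  0.034 ])]
slot/wheel [ 0.482  -0.2721  0.03  ]
clock 3.6 pos [ 0.4841 -0.2629  0.2048] x [-0.9692  0.2462 -0.01  ] z [ 0.0131  0.0113 -0.9999] yaw_x 165.75 F [ 0.3  0.2 -0.8]
tool mm [-7.54 -3.93  4.8 ]
```

```bash
python3 -m inch '[[[0.4,0,0,0,-8],[0.4,0,0,0,-8],[0.4,0,0,0,-8],[0.4,0,0,0,-8],[0.4,0,0,0,-8],[0.4,0,0,0,-8],[0.4,0,0,0,-7.4],[0.4,0,0,0,0],[0.4,0,0,0,0]]]' 50; python3 d.py 0.4895 -0.2675 0.16
```

```text
clock: 4.5
position: [0.486, -0.2546, 0.2022]
ee_rot: [-1.082, 2.935, 0.021]
force: [-0.4, -0.0, -0.1]
width: 0.604
clock 4.5 pos [ 0.486  -0.2546  0.2022] x [-0.7605 -0.6491 -0.017 ] z [ 0.0078  0.0171 -0.9998] yaw_x -139.52 F [-0.4 -0.  -0.1]
tool mm [  6.44 -12.42  42.01]
```

```bash
python3 -m inch '[[[0.4,0,0,0,8],[0.4,0,0,0,8],[0.4,0,0,0,4.2],[0.4,0,0,0,0]]]'; python3 d.py 0.4895 -0.2675 0.16;  python3 -c "
from h import *
print(arm.observe()['joints'])"
```

```text
clock: 4.9
position: [0.4859, -0.2556, 0.2024]
ee_rot: [-0.518, 3.09, 0.019]
force: [-0.2, -0.4, -1.0]
width: 0.603
clock 4.9 pos [ 0.4859 -0.2556  0.2024] x [-0.9454 -0.3258 -0.0107] z [ 0.0067  0.0137 -0.9999] yaw_x -160.98 F [-0.2 -0.4 -1. ]
tool mm [  0.94 -12.91  42.28]
[ 0.22995457  0.33409512  0.21967385  1.80599037 -0.10237135  1.01108867
  2.39506729]
```

```bash
python3 -m inch '[[[0.4,1,-13,0,-1.4],[0.4,0,0,20,0],[0.4,0,0,10,0],[0.4,0,0,0,0],[0.4,0,0,0,0]]]'; python3 d.py 0.4895 -0.2675 0.083
python3 - <<'E'
from h import *
w=grab("wrist");cv2.imwrite("pics/w8.png",w["frame"])
E
```

```text
clock: 5.4
position: [0.4908, -0.2672, 0.1724]
ee_rot: [-0.569, 3.082, 0.013]
force: [-0.8, -0.4, -0.1]
width: 0.599
clock 5.4 pos [ 0.4908 -0.2672  0.1724] x [-0.9341 -0.357  -0.0092] z [ 0.0062  0.0095 -0.9999] yaw_x -159.08 F [-0.8 -0.4 -0.1]
tool mm [ 2.13 -0.36 89.35]
```

View pics/w8.png

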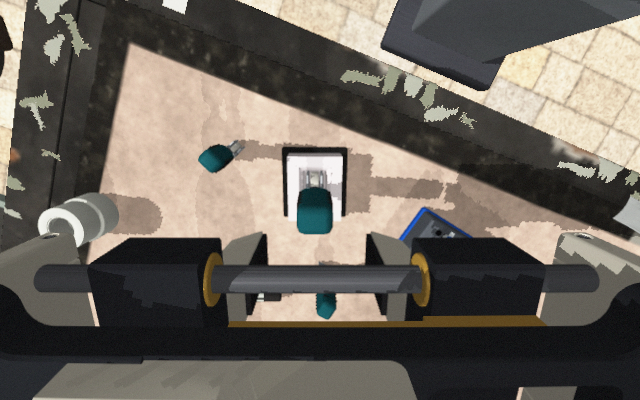

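```bash
python3 -m inch '[[[0.4,1,0,25,0],[0.4,1,0,25,0],[0.4,0,0,20,0],[0.4,0,0,12,0],[0.4,0,0,5,0],[0.4,0,0,0,0]]]'; python3 d.py 0.4895 -0.2675 0.083
python3 - <<'E'
from h import *
w=grab("wrist");cv2.imwrite("pics/w9.png",w["frame"])
E
```

```text
clock: 6.05
position: [0.4931, -0.2686, 0.0874]
ee_rot: [-0.57, 3.074, 0.005]
force: [-0.2, 1.0, -0.0]
width: 0.599
clock 6.05 pos [ 0.4931 -0.2686  0.0874] x [-0.9335 -0.3583 -0.0154] z [ 0.0142  0.0061 -0.9999] yaw_x -159.0 F [-0.2  1.  -0. ]
tool mm [3.05 2.33 4.4 ]
```

View pics/w9.png

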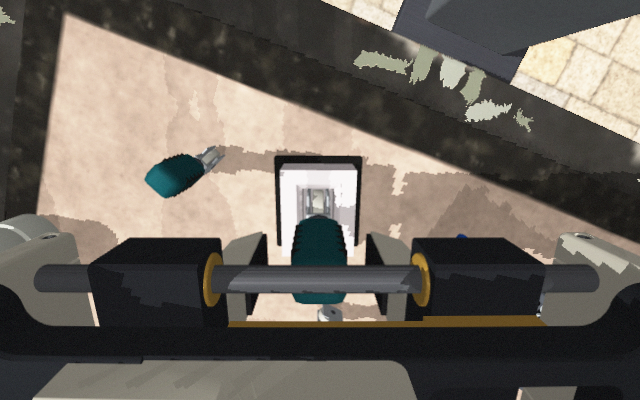

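```bash
python3 -m inch '[[[0.4,3,1.5,4,0],[0.4,0,0,0,0],[0.7,0,0,0,0],[0.9,0,0,0,0],[0.9,0,0,0,0],[0.9,0,0,0,0],[0.9,0,0,0,0],[0.9,0,0,0,0]]]' 50; python3 d.py 0.4895 -0.2675 0.083
```

```text
clock: 6.9
position: [0.4914, -0.2693, 0.0865]
ee_rot: [-0.569, 3.07, 0.001]
force: [-0.3, -0.5, -0.7]
width: 0.28
clock 6.9 pos [ 0.4914 -0.2693  0.0865] x [-0.9335 -0.3582 -0.0194] z [ 0.0192  0.004  -0.9998] yaw_x -159.01 F [-0.3 -0.5 -0.7]
tool mm [1.23 2.39 3.44]
```

```bash
python3 -m inch '[[[0.9,0,0,-5,0],[0.9,0,0,-15,0],[0.9,0,0,-20,0],[0.9,0,0,-25,0],[0.9,0,0,-25,0],[0.9,0,0,-15,0],[0.9,0,0,0,0]]]' 60; python3 d.py 0.5252 -0.1036 0.17
python3 - <<'E'
from h import *
s=grab("scene");crop(s,270,60,200,150,4,"pics/s2.png")
w=grab("wrist");cv2.imwrite("pics/w10.png",w["frame"])
E
```

```text
clock: 7.6
position: [0.4881, -0.2693, 0.1958]
ee_rot: [-0.569, 3.073, 0.003]
force: [-0.1, -0.4, -1.5]
width: 0.277
clock 7.6 pos [ 0.4881 -0.2693  0.1958] x [-0.9336 -0.3579 -0.0169] z [ 0.0161  0.0052 -0.9999] yaw_x -159.03 F [-0.1 -0.4 -1.5]
tool mm [-93.47 141.46  27.27]
```

View pics/s2.png

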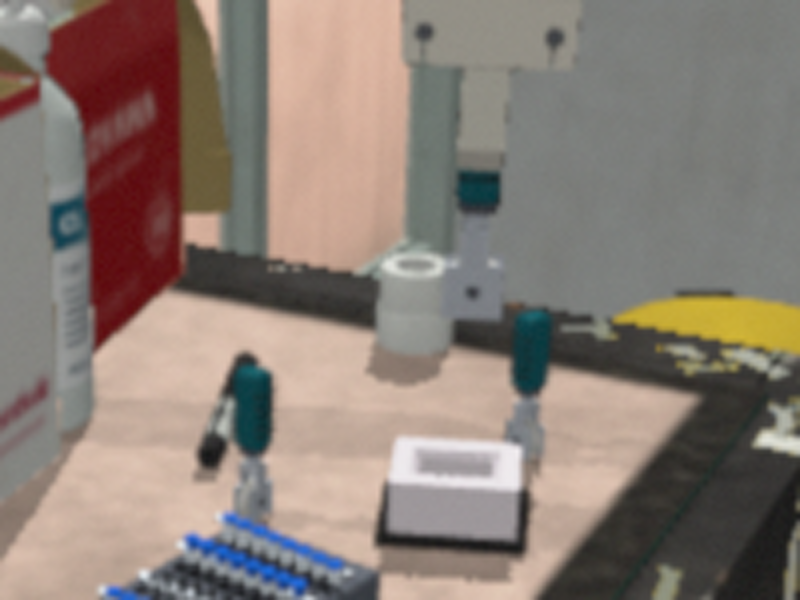

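View pics/w10.png

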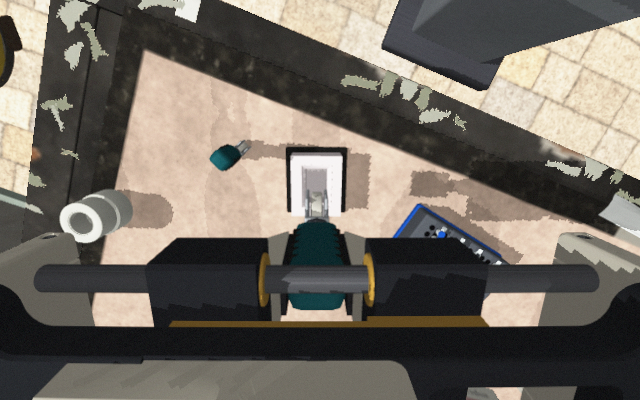

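```bash
python3 -m inch '[[[0.9,-27,39,0,0],[0.9,-22,33,0,0],[0.9,-18,29,0,8],[0.9,-4,25,0,8],[0.9,0,10,0,8],[0.9,0,0,0,8],[0.9,0,0,0,0],[0.9,0,0,0,0]]]'; python3 d.py 0.5164 -0.1019 0.15
```

```text
clock: 8.5
position: [0.5063, -0.1087, 0.1845]
ee_rot: [-0.33, -3.121, -0.011]
force: [-0.6, 0.0, -1.3]
width: 0.28
clock 8.5 pos [ 0.5063 -0.1087  0.1845] x [-0.9779  0.2089  0.004 ] z [-0.0025  0.0074 -1.    ] yaw_x 167.94 F [-0.6  0.  -1.3]
tool mm [-8.62  8.52 34.55]
```

```bash
python3 -m inch '[[[0.9,-8.5,8.5,20,-1.4],[0.9,0,0,0,0],[0.9,0,0,0,0]]]'; python3 d.py 0.5164 -0.1019 0.15
python3 - <<'E'
from h import *
w=grab("wrist");crop(w,220,130,200,150,4,"pics/w11.png")
s=grab("scene");crop(s,270,100,150,150,4,"pics/s3.png")
t=grab("top");crop(t,260,150,120,100,6,"pics/t3.png")
E
```

```text
clock: 8.8
position: [0.5156, -0.1037, 0.1635]
ee_rot: [-0.28, -3.124, -0.01]
force: [-0.5, 0.2, -0.7]
width: 0.278
clock 8.8 pos [ 0.5156 -0.1037  0.1635] x [-0.984   0.178   0.0054] z [-0.0042  0.0068 -1.    ] yaw_x 169.75 F [-0.5  0.2 -0.7]
tool mm [-0.52  1.79 13.48]
```

View pics/w11.png

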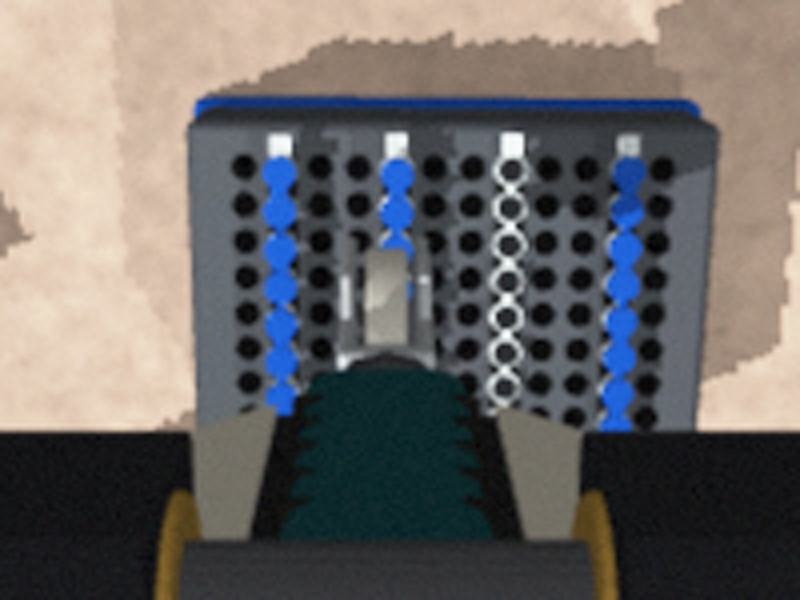

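View pics/s3.png

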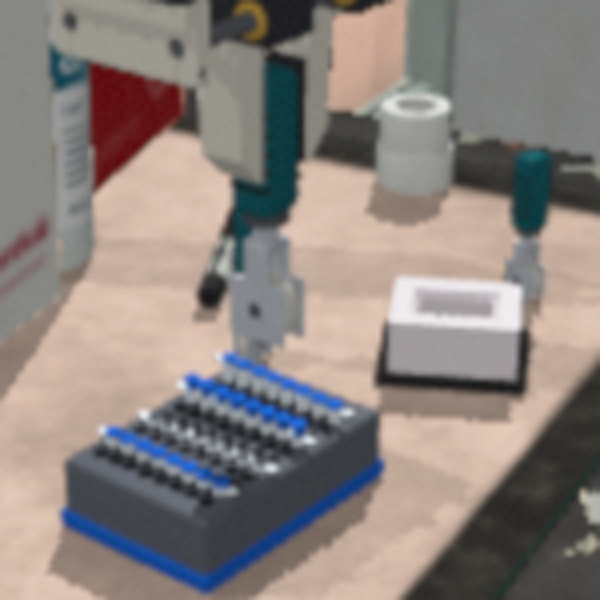

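View pics/t3.png

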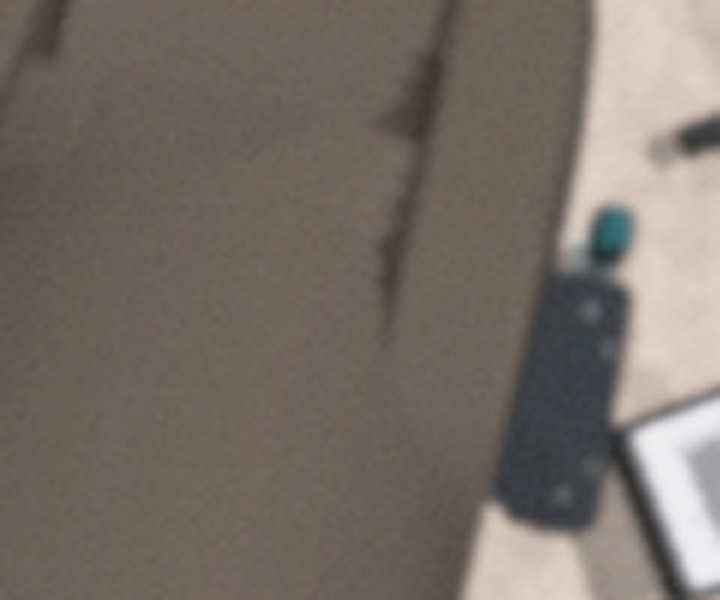

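```bash
python3 d.py 0.4987 -0.0986 0.14; python3 -m inch '[[[0.9,17,1,10,0],[0.9,0,2,8,0],[0.9,0,0,0,0],[0.9,0,0,0,0]]]'; python3 d.py 0.4987 -0.0986 0.13
python3 - <<'E'
from h import *
w=grab("wrist");crop(w,220,130,200,150,4,"pics/w12.png")
E
```

```text
clock 8.95 pos [ 0.5158 -0.1034  0.1639] x [-0.9838  0.179   0.0044] z [-0.0031  0.0071 -1.    ] yaw_x 169.69 F [-0.6 -0.6 -1.6]
tool mm [17.61  1.47 24.01]
clock: 9.35
position: [0.5006, -0.0986, 0.1478]
ee_rot: [0.284, 3.128, 0.01]
force: [0.7, 0.2, -0.7]
width: 0.282
clock 9.35 pos [ 0.5006 -0.0986  0.1478] x [-9.837e-01  1.800e-01  2.000e-04] z [ 0.001   0.0066 -1.    ] yaw_x 169.63 F [ 0.7  0.2 -0.7]
tool mm [ 1.85 -0.46 17.81]
```

View pics/w12.png

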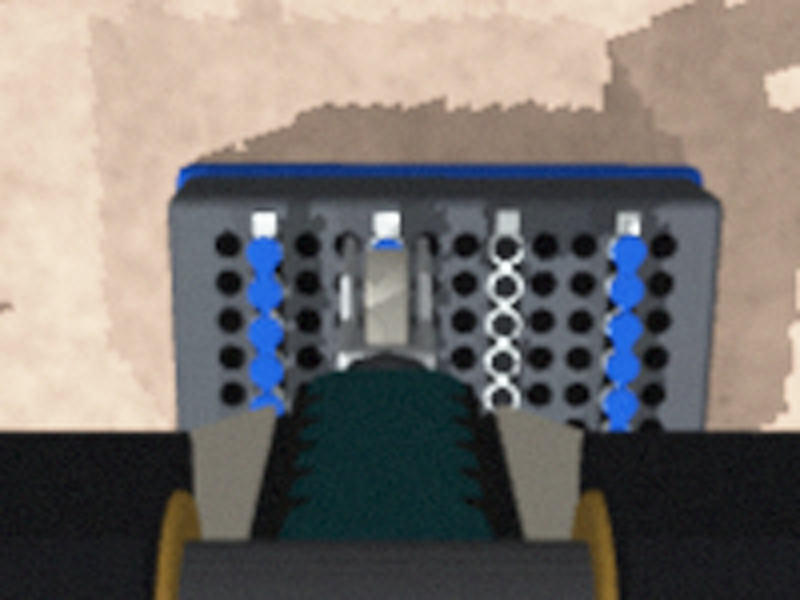

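```bash
python3 -m inch '[[[0.9,2,0,8,0],[0.9,0,0,5,0],[0.9,0,0,0,0]]]'; python3 -m inch '[[[0.9,0,0,1.5,0],[0.9,0,0,0,0]]]'; python3 -m inch '[[[0.9,0,0,1.5,0]]]'
```

```text
clock: 9.7
position: [0.4999, -0.0984, 0.1345]
ee_rot: [0.284, 3.126, 0.01]
force: [-0.1, 0.6, -0.7]
width: 0.283
clock: 9.9
position: [0.4999, -0.0984, 0.1326]
ee_rot: [0.284, 3.127, 0.01]
force: [-0.7, -0.1, -0.8]
width: 0.281
clock: 10.0
position: [0.5001, -0.0985, 0.1312]
ee_rot: [0.284, 3.126, 0.01]
force: [0.7, -0.0, -1.4]
width: 0.28
```

```bash
for i in 1; do python3 -m inch '[[[0.9,1,0,1,0]]]'|grep -E "pos|force"; python3 -m inch '[[[0.9,0,0,1,0]]]'|grep -E "pos|force"; python3 -m inch '[[[0.9,0,0,1,0]]]'|grep -E "pos|force"; done
```

```text
position: [0.4993, -0.0983, 0.1302]
force: [0.2, -0.3, -0.9]
position: [0.4992, -0.0983, 0.1291]
force: [1.0, -0.1, -0.8]
position: [0.4992, -0.0983, 0.1281]
force: [-0.7, 0.7, -0.1]
```

```bash
python3 -m inch '[[[0.9,0,0,0.6,0]]]'|grep -E "pos|force"; python3 -m inch '[[[0.9,0,0,0.6,0]]]'|grep -E "pos|force"; python3 -m inch '[[[0.9,0,0,0.6,0]]]'|grep -E "pos|force";python3 -m inch '[[[0.9,0,0,0.6,0]]]'|grep -E "pos|force"
```

```text
position: [0.4994, -0.0982, 0.1276]
force: [-1.1, 1.3, 5.1]
position: [0.4999, -0.0984, 0.1275]
force: [-0.5, -0.3, 6.2]
position: [0.5005, -0.0985, 0.1275]
force: [-1.5, -0.9, 6.2]
position: [0.5011, -0.0987, 0.1275]
force: [-1.3, -0.5, 6.4]
```

```bash
python3 -m inch '[[[0.9,1.2,0,0.8,0]]]'|grep -E "pos|force"; python3 -m inch '[[[0.9,1.2,0,0.9,0]]]'|grep -E "pos|force"; python3 -m inch '[[[0.9,1,0,1.0,0]]]'|grep -E "pos|force|rot"
```

```text
position: [0.5009, -0.0986, 0.1274]
force: [0.1, 0.8, 5.0]
position: [0.5006, -0.0986, 0.1272]
force: [-0.0, -0.2, 6.4]
position: [0.5005, -0.0986, 0.127]
ee_rot: [0.283, 3.116, 0.01]
force: [-0.0, -0.7, 6.2]
```

```bash
python3 -m inch '[[[0.9,1,0,1.3,0]]]'|grep -E "pos|force"; python3 -m inch '[[[0.9,0.8,0,1.3,0]]]'|grep -E "pos|force"; python3 -m inch '[[[0.9,0.6,0,1.3,0]]]'|grep -E "pos|force|rot"; python3 d.py 0.4987 -0.0986 0.127
```

```text
position: [0.5004, -0.0985, 0.1264]
force: [-1.0, 0.4, 6.0]
position: [0.5003, -0.0986, 0.1258]
force: [-0.8, -0.4, 5.7]
position: [0.5005, -0.0986, 0.1252]
ee_rot: [0.283, 3.11, 0.01]
force: [-2.0, 0.2, 7.2]
clock 11.3 pos [ 0.5005 -0.0986  0.1252] x [-0.9834  0.1806 -0.0177] z [ 0.019   0.005  -0.9998] yaw_x 169.59 F [-2.   0.2  7.2]
tool mm [ 1.7  -0.3  -1.83]
```

```bash
python3 -m inch '[[[0.9,0,0,-5,0],[0.9,-15,0,-1.5,0],[0.9,0,0,0,0]]]'|grep -E "pos|force"; python3 d.py 0.5164 -0.1019 0.127
```

```text
position: [0.5153, -0.1014, 0.1329]
force: [-0.4, -0.2, -0.4]
clock 11.6 pos [ 0.5153 -0.1014  0.1329] x [-0.9834  0.1807 -0.0179] z [ 0.0191  0.0052 -0.9998] yaw_x 169.59 F [-0.4 -0.2 -0.4]
tool mm [-1.12 -0.37  5.89]
```

```bash
python3 -m inch '[[[0.9,0,0,3,0],[0.9,0,0,1,0]]]'|grep -E "pos|force"; python3 -m inch '[[[0.9,0,0,0.8,0]]]'|grep -E "pos|force"; python3 -m inch '[[[0.9,0.5,0,0.8,0]]]'|grep -E "pos|force"; python3 -m inch '[[[0.9,0.5,0,1,0]]]'|grep -E "pos|force"
```

```text
position: [0.5146, -0.1013, 0.1286]
force: [-0.3, 0.8, -1.0]
position: [0.5142, -0.1012, 0.1276]
force: [0.5, 0.9, 5.8]
position: [0.5141, -0.1012, 0.1273]
force: [0.5, -0.4, 6.0]
position: [0.5141, -0.1012, 0.1268]
force: [0.6, -0.3, 5.9]
```

```bash
python3 -m inch '[[[0.9,0.6,0,1.2,0]]]'|grep -E "pos|force"; python3 -m inch '[[[0.9,0.6,0,1.2,0]]]'|grep -E "pos|force"; python3 -m inch '[[[0.9,0.6,0,1.2,0]]]'|grep -E "pos|force"
```

```text
position: [0.5141, -0.1012, 0.1262]
force: [-0.5, -0.1, 6.1]
position: [0.5141, -0.1013, 0.1257]
force: [-0.5, -0.3, 6.0]
position: [0.5141, -0.1013, 0.1251]
force: [-0.1, 0.0, 5.2]
```

```bash
python3 -m inch '[[[0.9,0,0,-5,0],[0.9,-18,0,-2,0],[0.9,0,0,0,0]]]'|grep -E "pos|force"; python3 d.py 0.5325 -0.105 0.1295
```

```text
position: [0.5309, -0.1044, 0.1331]
force: [0.6, -0.1, -0.8]
clock 12.7 pos [ 0.5309 -0.1044  0.1331] x [-0.9831  0.1813 -0.0235] z [ 0.0249  0.0051 -0.9997] yaw_x 169.55 F [ 0.6 -0.1 -0.8]
tool mm [-1.61 -0.31  3.67]
```

```bash
python3 -m inch '[[[0.9,-1.5,0,3,0],[0.9,0,0,1,0]]]'|grep -E "pos|force"; python3 -m inch '[[[0.9,0.3,0,0.8,0]]]'|grep -E "pos|force"; python3 -m inch '[[[0.9,0.3,0,0.8,0]]]'|grep -E "pos|force"; python3 -m inch '[[[0.9,0.3,0,1,0]]]'|grep -E "pos|force"; python3 -m inch '[[[0.9,0.4,0,1.2,0]]]'|grep -E "pos|force"; python3 -m inch '[[[0.9,0.4,0,1.2,0]]]'|grep -E "pos|force"
```

```text
position: [0.5313, -0.1045, 0.1287]
force: [-0.1, 0.2, -1.2]
position: [0.531, -0.1045, 0.128]
force: [-0.3, -0.2, 7.0]
position: [0.5309, -0.1045, 0.1276]
force: [-0.1, 1.0, 6.0]
position: [0.531, -0.1045, 0.1272]
force: [0.0, -0.8, 6.4]
position: [0.5309, -0.1045, 0.1266]
force: [1.0, -0.5, 6.2]
position: [0.531, -0.1045, 0.126]
force: [0.1, 0.4, 6.3]
```

```bash
python3 -m inch '[[[0.9,0.4,0,1.2,0]]]'|grep -E "pos|force"; python3 d.py 0.5517 -0.1086 0.1295
```

```text
position: [0.531, -0.1046, 0.1254]
force: [-0.3, -0.6, 5.6]
clock 13.5 pos [ 0.531  -0.1046  0.1254] x [-0.9829  0.1819 -0.0292] z [ 0.0306  0.0049 -0.9995] yaw_x 169.51 F [-0.3 -0.6  5.6]
tool mm [-21.24  -0.17  -3.5 ]
```

```bash
python3 -m inch '[[[0.9,0,0,-5,0],[0.9,-18.5,0,-2,0],[0.9,0,0,0,0]]]'|grep -E "pos|force"; python3 -m inch '[[[0.9,-0.5,0,3.5,0],[0.9,0,0,0.8,0]]]'|grep -E "pos|force"; python3 -m inch '[[[0.9,0,0,0.8,0]]]'|grep -E "pos|force"
```

```text
position: [0.5478, -0.1077, 0.1334]
force: [0.1, 0.0, -0.9]
position: [0.5473, -0.1077, 0.1287]
force: [-0.2, -0.0, 2.7]
position: [0.5473, -0.1077, 0.1282]
force: [0.6, 0.6, 6.2]
```

Now press the fourth pair fully home.

```bash
for k in 1; do python3 -m inch '[[[0.9,0,0,1.2,0]]]'|grep -E "pos|force"; python3 -m inch '[[[0.9,0.2,0,1.2,0]]]'|grep -E "pos|force"; python3 -m inch '[[[0.9,0.2,0,1.2,0]]]'|grep -E "pos|force"; python3 -m inch '[[[0.9,0.2,0,1.2,0]]]'|grep -E "pos|force"; python3 -m inch '[[[0.9,0.2,0,1.2,0]]]'|grep -E "pos|force"; done
```

```text
position: [0.5475, -0.1077, 0.1274]
force: [-1.6, 0.5, 5.4]
position: [0.5475, -0.1078, 0.1268]
force: [-0.6, 0.6, 5.6]
position: [0.5476, -0.1078, 0.1261]
force: [0.2, -0.2, 6.4]
position: [0.5477, -0.1078, 0.1255]
force: [-0.5, 0.1, 6.0]
position: [0.5479, -0.1079, 0.1249]
force: [-0.7, 0.5, 6.7]
```

```bash
for k in 1; do python3 -m inch '[[[0.9,0.2,0,1.2,0]]]'|grep -E "pos|force"; python3 -m inch '[[[0.9,0.2,0,1.2,0]]]'|grep -E "pos|force"; python3 -m inch '[[[0.9,0.2,0,1.2,0]]]'|grep -E "pos|force"; done; python3 d.py 0 0 0|head -1
```

```text
position: [0.5482, -0.1079, 0.1245]
force: [-1.1, -0.3, 9.0]
position: [0.5489, -0.1081, 0.1243]
force: [0.1, -0.1, 10.3]
position: [0.5497, -0.1083, 0.1243]
force: [-0.4, 0.5, 10.3]
clock 14.9 pos [ 0.5497 -0.1083  0.1243] x [-0.9823  0.1831 -0.04  ] z [ 0.0416  0.0048 -0.9991] yaw_x 169.44 F [-0.4  0.5 10.3]
```

```bash
python3 -m inch '[[[0.9,1.5,0,1.7,0]]]'|grep -E "pos|force"; python3 -m inch '[[[0.9,1.5,0,1.7,0]]]'|grep -E "pos|force"; python3 d.py 0 0 0|head -1;  python3 -m inch '[[[0.9,0,0,-5,0],[0.9,18,0,-1,0],[0.9,0,0,0,0]]]'|grep -E "pos|force";python3 d.py 0.5310 -0.105 0.128
```

```text
position: [0.5497, -0.1083, 0.124]
force: [-0.7, 0.1, 13.8]
position: [0.5497, -0.1083, 0.1238]
force: [-0.5, 0.3, 13.8]
clock 15.1 pos [ 0.5497 -0.1083  0.1238] x [-0.9819  0.1834 -0.0474] z [ 0.049   0.0041 -0.9988] yaw_x 169.42 F [-0.5  0.3 13.8]
position: [0.5304, -0.105, 0.1295]
force: [1.0, 0.1, -1.6]
clock 15.4 pos [ 0.5304 -0.105   0.1295] x [-0.9818  0.1837 -0.0473] z [ 0.0489  0.0043 -0.9988] yaw_x 169.4 F [ 1.   0.1 -1.6]
tool mm [-0.55  0.05  1.49]
```

```bash
python3 -m inch '[[[0.9,-0.5,0,3,0]]]'|grep -E "pos|force"; python3 -m inch '[[[0.9,0,0,0.8,0]]]'|grep -E "pos|force"; python3 -m inch '[[[0.9,0.2,0,1.0,0]]]'|grep -E "pos|force"; python3 -m inch '[[[0.9,0.2,0,1.2,0]]]'|grep -E "pos|force"; python3 -m inch '[[[0.9,0.2,0,1.2,0]]]'|grep -E "pos|force"
```

```text
position: [0.5313, -0.105, 0.1268]
force: [0.6, 0.1, -0.4]
position: [0.5312, -0.1049, 0.1256]
force: [-0.4, 0.1, 2.0]
position: [0.5318, -0.1051, 0.1248]
force: [-0.3, -0.4, 6.9]
position: [0.5327, -0.1053, 0.1241]
force: [-0.6, -0.3, 11.4]
position: [0.5341, -0.1055, 0.1239]
force: [-2.0, 0.2, 15.5]
```

```bash
python3 -m inch '[[[0.9,0.2,0,1.2,0]]]'|grep -E "pos|force"; python3 -m inch '[[[0.9,0.6,0,1.2,0]]]'|grep -E "pos|force"; python3 -m inch '[[[0.9,0.8,0,1.4,0]]]'|grep -E "pos|force"; python3 -m inch '[[[0.9,0.8,0,1.4,0]]]'|grep -E "pos|force"
```

```text
position: [0.5359, -0.1059, 0.1241]
force: [-1.2, -0.8, 13.9]
position: [0.5375, -0.1062, 0.1242]
force: [0.1, -1.0, 10.8]
position: [0.5389, -0.1065, 0.1241]
force: [-0.9, 0.1, 10.8]
position: [0.5402, -0.1067, 0.124]
force: [-2.2, 0.8, 12.1]
```

```bash
python3 -m inch '[[[0.9,3,0,0.8,0]]]'|grep -E "pos|force"; python3 -m inch '[[[0.9,4,0,1.0,0]]]'|grep -E "pos|force"; python3 -m inch '[[[0.9,3,0,1.2,0]]]'|grep -E "pos|force"; python3 -m inch '[[[0.9,3,0,1.2,0]]]'|grep -E "pos|force"; python3 -m inch '[[[0.9,2,0,1.2,0]]]'|grep -E "pos|force"; python3 d.py 0.53 -0.105 0.1235
```

```text
position: [0.5395, -0.1066, 0.1243]
force: [0.4, 0.1, 10.1]
position: [0.5378, -0.1063, 0.1243]
force: [0.5, 0.1, 8.9]
position: [0.5371, -0.1062, 0.1242]
force: [1.4, -0.0, 11.0]
position: [0.5367, -0.1061, 0.1242]
force: [-0.0, -0.6, 10.4]
position: [0.5369, -0.1062, 0.1241]
force: [-0.5, -0.9, 9.6]
clock 16.8 pos [ 0.5369 -0.1062  0.1241] x [-0.9787  0.1847 -0.0894] z [ 0.0907 -0.0013 -0.9959] yaw_x 169.31 F [-0.5 -0.9  9.6]
tool mm [ 7.   -0.09 -0.02]
```

```bash
python3 -m inch '[[[0.9,0,0,-10,0],[0.9,0,0,-20,0],[0.9,0,0,-20,0],[0.9,0,0,-20,0],[0.9,0,0,0,0]]]'|grep -E "pos|force"; python3 d.py 0 0 0|head -1; python3 -m inch '[[[0.9,20,0,0,0],[0.9,20,0,0,0],[0.9,20,0,0,0],[0.9,0,0,0,0],[0.9,0,0,0,0]]]'|grep -E "pos"; python3 d.py 0 0 0|head -1
```

```text
position: [0.5304, -0.1064, 0.1965]
force: [0.5, 0.1, -1.4]
clock 17.3 pos [ 0.5304 -0.1064  0.1965] x [-0.9789  0.1852 -0.0868] z [ 0.0881 -0.0016 -0.9961] yaw_x 169.29 F [ 0.5  0.1 -1.4]
position: [0.4694, -0.0947, 0.189]
clock 17.8 pos [ 0.4694 -0.0947  0.189 ] x [-0.9792  0.1846 -0.0844] z [ 0.0855 -0.0018 -0.9963] yaw_x 169.32 F [-0.6 -0.6 -0.8]
```

```bash
python3 -m inch '[[[0.9,-45,0,0,0],[0.9,-45,0,0,0],[0.9,0,0,0,0],[0.9,0,0,0,0]]]'|grep -E "pos"; python3 d.py 0 0 0|head -1; python3 -m inch '[[[0.9,45,0,0,0],[0.9,0,0,0,0],[0.9,45,0,0,0],[0.9,0,0,0,0]]]'|grep -E "pos"; python3 d.py 0 0 0|head -1
python3 - <<'E'
from h import *
w=grab("wrist");crop(w,220,130,200,150,4,"pics/w13.png")
E
```

```text
position: [0.5594, -0.1116, 0.1933]
clock 18.2 pos [ 0.5594 -0.1116  0.1933] x [-0.9798  0.184  -0.0787] z [ 0.0798 -0.0011 -0.9968] yaw_x 169.37 F [-0.9 -0.1 -1.3]
position: [0.4648, -0.0946, 0.1809]
clock 18.6 pos [ 0.4648 -0.0946  0.1809] x [-0.9807  0.1847 -0.0646] z [ 6.570e-02 -3.000e-04 -9.978e-01] yaw_x 169.33 F [-0.3  0.5 -0.7]
```

View pics/w13.png

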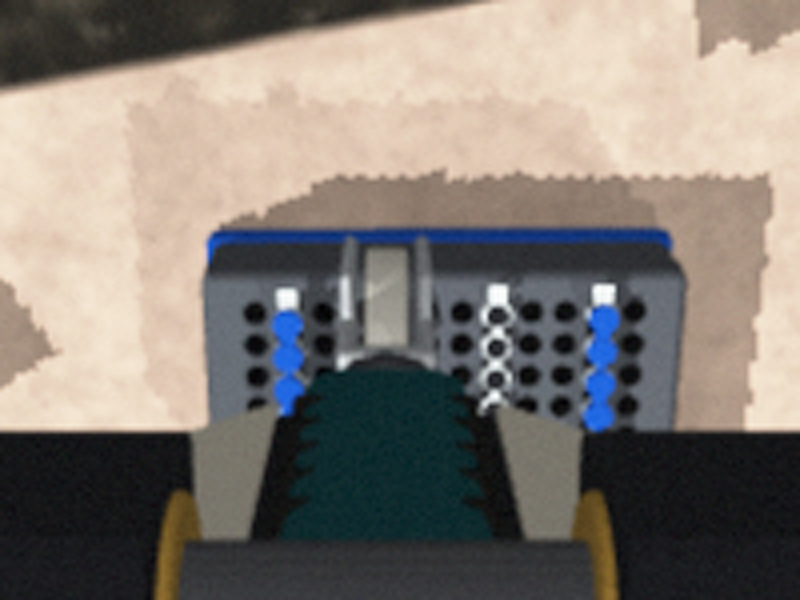

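```bash
python3 -m inch '[[[0.9,-45,0,-3,0],[0.9,-45,0,-3,0],[0.9,0,0,0,0],[0.9,45,0,0,0],[0.9,0,0,0,0],[0.9,45,0,0,0],[0.9,0,0,0,0]]]'|grep -E "pos"; python3 d.py 0 0 0|head -1;python3 -m inch '[[[0.9,-45,0,-3,0],[0.9,-45,0,-3,0],[0.9,0,0,0,0],[0.9,45,0,0,0],[0.9,0,0,0,0],[0.9,45,0,0,0],[0.9,0,0,0,0]]]'|grep -E "pos"; python3 d.py 0 0 0|head -1
```

```text
position: [0.4662, -0.0947, 0.1856]
clock 19.35 pos [ 0.4662 -0.0947  0.1856] x [-0.981   0.1836 -0.0623] z [ 6.34e-02  3.00e-04 -9.98e-01] yaw_x 169.4 F [-0.3 -0.5 -0.5]
position: [0.4595, -0.0941, 0.1883]
clock 20.05 pos [ 0.4595 -0.0941  0.1883] x [-0.9818  0.1836 -0.0491] z [ 0.0506  0.0032 -0.9987] yaw_x 169.41 F [ 0.   0.  -0.1]
```

```bash
python3 -m inch '[[[0.9,-45,0,-3,0],[0.9,-45,0,-3,0],[0.9,0,0,0,0],[0.9,45,0,0,0],[0.9,0,0,0,0],[0.9,45,0,0,0],[0.9,0,0,0,0]]]'|grep -E "pos"; python3 d.py 0 0 0|head -1;python3 -m inch '[[[0.9,-45,0,-1,0],[0.9,-45,0,-1,0],[0.9,0,0,0,0],[0.9,45,0,0,0],[0.9,0,0,0,0],[0.9,45,0,0,0],[0.9,0,0,0,0]]]'|grep -E "pos"; python3 d.py 0 0 0|head -1
```

```text
position: [0.4509, -0.0933, 0.1912]
clock 20.75 pos [ 0.4509 -0.0933  0.1912] x [-0.9824  0.184  -0.0334] z [ 0.0352  0.0069 -0.9994] yaw_x 169.39 F [-0.   0.3 -1.1]
position: [0.4416, -0.0925, 0.1901]
clock 21.45 pos [ 0.4416 -0.0925  0.1901] x [-0.9827  0.1847 -0.0163] z [ 0.0187  0.0115 -0.9998] yaw_x 169.35 F [ 0.2  0.3 -0.6]
```

```bash
python3 -m inch '[[[0.9,-45,0,-1,0],[0.9,-45,0,0,0],[0.9,0,0,0,0],[0.9,45,0,0,0],[0.9,0,0,0,0],[0.9,45,0,0,0],[0.9,0,0,0,0]]]'|grep -E "pos"; python3 d.py 0.4987 -0.0985 0.15
python3 - <<'E'
from h import *
w=grab("wrist");crop(w,220,130,200,150,4,"pics/w14.png")
E
```

```text
position: [0.4309, -0.0915, 0.1883]
clock 22.15 pos [ 0.4309 -0.0915  0.1883] x [-0.9826  0.1856  0.0022] z [ 0.001   0.0167 -0.9999] yaw_x 169.3 F [ 0.3  0.3 -1.7]
tool mm [-67.95   5.11  38.23]
```

View pics/w14.png

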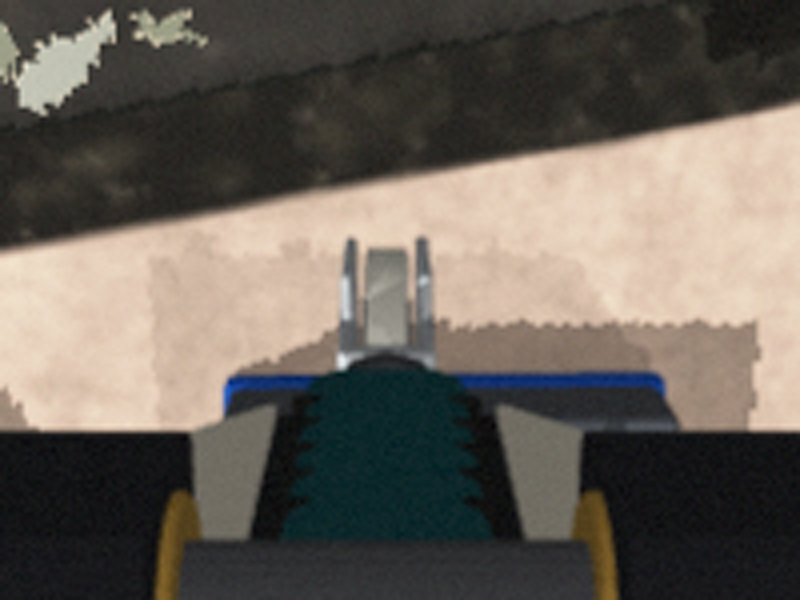

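```bash
python3 -m inch '[[[0.9,-34,2,15,0],[0.9,-34,2,15,0],[0.9,0,0,0,0],[0.9,0,0,0,0]]]'|grep -E "pos"; python3 d.py 0.4987 -0.0993 0.13
python3 - <<'E'
from h import *
w=grab("wrist");crop(w,220,130,200,150,4,"pics/w15.png")
E
```

```text
position: [0.5048, -0.1001, 0.1608]
clock 22.6 pos [ 0.5048 -0.1001  0.1608] x [-0.9828  0.1846 -0.0058] z [ 0.0092  0.0178 -0.9998] yaw_x 169.36 F [-0.  -0.4 -1.6]
tool mm [ 6.36 -0.94 30.75]
```

View pics/w15.png

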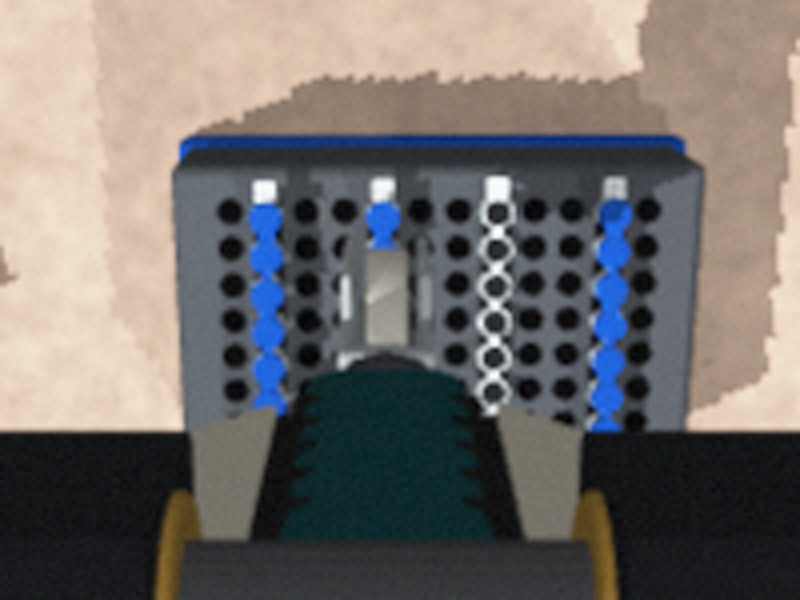

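```bash
python3 -m inch '[[[0.9,5,-0.5,15,0],[0.9,1,0,12,0],[0.9,0,0,0,0]]]'|grep -E "pos"; python3 d.py 0.4977 -0.0993 0.127
```

```text
position: [0.4984, -0.0988, 0.1346]
clock 22.95 pos [ 0.4984 -0.0988  0.1346] x [-0.9828  0.1847 -0.0081] z [ 0.0117  0.0184 -0.9998] yaw_x 169.36 F [-0.1 -0.1  0.4]
tool mm [ 0.65 -0.73  7.57]
```

```bash
python3 -m inch '[[[0.9,0.5,-0.6,3,0],[0.9,0,0,3,0],[0.9,0,0,1,0]]]'|grep -E "pos|force"; python3 -m inch '[[[0.9,0.5,0,1,0]]]'|grep -E "pos|force"; python3 -m inch '[[[0.9,0.5,0,1,0]]]'|grep -E "pos|force"; python3 -m inch '[[[0.9,0.5,0,1.2,0]]]'|grep -E "pos|force"
```

```text
position: [0.4981, -0.0993, 0.1284]
force: [0.2, -0.6, -1.9]
position: [0.4978, -0.0992, 0.1276]
force: [-0.9, 0.4, -0.8]
position: [0.4975, -0.0992, 0.1267]
force: [-0.5, 0.0, -0.8]
position: [0.4972, -0.099, 0.1255]
force: [0.1, -0.7, -1.0]
```

```bash
 python3 -m inch '[[[0.9,0.5,0,1.2,0]]]'|grep -E "pos|force"; python3 -m inch '[[[0.9,0.5,0,1.2,0]]]'|grep -E "pos|force"; python3 -m inch '[[[0.9,0.5,0,1.2,0]]]'|grep -E "pos|force"; python3 -m inch '[[[0.9,0.7,0,1.2,0]]]'|grep -E "pos|force"
```

```text
position: [0.4972, -0.099, 0.1247]
force: [0.2, -0.3, 6.0]
position: [0.4975, -0.0991, 0.1241]
force: [-0.4, -0.7, 6.1]
position: [0.4979, -0.0992, 0.1236]
force: [-0.9, -0.5, 10.4]
position: [0.4985, -0.0993, 0.1235]
force: [-1.7, -0.1, 14.1]
```

```bash
python3 -m inch '[[[0.9,2,0,1.2,0]]]'|grep -E "pos|force"; python3 -m inch '[[[0.9,0,0,-5,0],[0.9,-17,0,0,0],[0.9,0,0,0,0]]]'|grep -E "pos"; python3 d.py 0.515 -0.1023 0.1255
```

```text
position: [0.4982, -0.0993, 0.1235]
force: [0.0, 0.2, 11.2]
position: [0.5152, -0.1026, 0.1299]
clock 24.35 pos [ 0.5152 -0.1026  0.1299] x [-0.9824  0.1854 -0.0229] z [ 0.0266  0.0175 -0.9995] yaw_x 169.32 F [ 0.6  0.6 -1. ]
tool mm [0.39 0.16 4.43]
```

```bash
python3 -m inch '[[[0.9,0.5,0,3.5,0],[0.9,0.5,0,0.8,0]]]'|grep -E "pos|force"; python3 -m inch '[[[0.9,0.5,0,1,0]]]'|grep -E "pos|force"; python3 -m inch '[[[0.9,0.5,0,1.2,0]]]'|grep -E "pos|force"; python3 -m inch '[[[0.9,0.5,0,1.2,0]]]'|grep -E "pos|force"
```

```text
position: [0.5135, -0.1022, 0.1252]
force: [-0.5, 0.7, 4.7]
position: [0.5131, -0.1021, 0.1244]
force: [0.6, -0.5, 5.0]
position: [0.5131, -0.1021, 0.1239]
force: [-0.4, 0.5, 13.7]
position: [0.5137, -0.1022, 0.1239]
force: [0.4, 0.4, 12.7]
```

```bash
python3 -m inch '[[[0.9,0.8,0,1.2,0]]]'|grep -E "pos|force"; python3 -m inch '[[[0.9,1,0,1.3,0]]]'|grep -E "pos|force"; python3 -m inch '[[[0.9,1.2,0,1.3,0]]]'|grep -E "pos|force"; python3 d.py 0.515 -0.1023 0.1255
```

```text
position: [0.5141, -0.1024, 0.1239]
force: [-0.1, 0.1, 11.0]
position: [0.5143, -0.1025, 0.1239]
force: [-0.4, 0.3, 12.4]
position: [0.5143, -0.1025, 0.1238]
force: [-0.5, -0.0, 11.9]
clock 25.15 pos [ 0.5143 -0.1025  0.1238] x [-0.9818  0.1865 -0.0372] z [ 0.041   0.0165 -0.999 ] yaw_x 169.24 F [-0.5 -0.  11.9]
tool mm [-0.75  0.35 -1.62]
```

```bash
python3 -m inch '[[[0.9,0,0,-4,0],[0.9,-17,0,0,0],[0.9,0,0,0,0]]]'|grep -E "pos"; python3 d.py 0.5305 -0.105 0.1255
```

```text
position: [0.5296, -0.1055, 0.129]
clock 25.45 pos [ 0.5296 -0.1055  0.129 ] x [-0.9818  0.1866 -0.0364] z [ 0.0403  0.017  -0.999 ] yaw_x 169.24 F [ 0.4  0.7 -0.9]
tool mm [-0.68  0.59  3.5 ]
```

```bash
python3 -m inch '[[[0.9,-0.5,0.4,3,0],[0.9,0.5,0,1,0]]]'|grep -E "pos|force"; python3 -m inch '[[[0.9,0.5,0,1,0]]]'|grep -E "pos|force"; python3 -m inch '[[[0.9,0.8,0,1,0]]]'|grep -E "pos|force"; python3 -m inch '[[[0.9,1.2,0,1.3,0]]]'|grep -E "pos|force"; python3 -m inch '[[[0.9,1.2,0,1.4,0]]]'|grep -E "pos|force"
```

```text
position: [0.5285, -0.1048, 0.1244]
force: [-0.1, 0.9, 7.4]
position: [0.5284, -0.1048, 0.1241]
force: [-0.0, 0.8, 14.0]
position: [0.5285, -0.1048, 0.1241]
force: [-1.2, 0.1, 12.7]
position: [0.5284, -0.1048, 0.1241]
force: [-1.2, -0.5, 13.3]
position: [0.5284, -0.1049, 0.124]
force: [-0.6, -0.3, 13.7]
```

```bash
python3 -m inch '[[[0.9,0,0,-4,0],[0.9,-17,0,0,0],[0.9,0,0,0,0]]]'|grep -E "pos"; python3 -m inch '[[[0.9,0,0,3,0],[0.9,0.5,0,1,0]]]'|grep -E "pos|force"; python3 -m inch '[[[0.9,0.5,0,1,0]]]'|grep -E "pos|force";  python3 -m inch '[[[0.9,1,0,1.2,0]]]'|grep -E "pos|force"; python3 -m inch '[[[0.9,1,0,1.3,0]]]'|grep -E "pos|force"; python3 d.py 0 0 0|head -1
```

```text
position: [0.5435, -0.1079, 0.1292]
position: [0.5416, -0.1075, 0.1246]
force: [0.0, 0.3, 5.9]
position: [0.5414, -0.1075, 0.1241]
force: [-0.7, -0.3, 12.3]
position: [0.5412, -0.1074, 0.1239]
force: [-0.8, -0.5, 13.8]
position: [0.5412, -0.1075, 0.1239]
force: [-1.7, 0.8, 12.7]
clock 26.85 pos [ 0.5412 -0.1075  0.1239] x [-0.9808  0.1885 -0.05  ] z [ 0.0541  0.0169 -0.9984] yaw_x 169.12 F [-1.7  0.8 12.7]
```

```bash
python3 -m inch '[[[0.9,0,0,-5,0],[0.9,24,0,-1,0],[0.9,23,0,-1,0],[0.9,0,0,0,0]]]'|grep -E "pos"; python3 d.py 0.495 -0.0992 0.128
```

```text
position: [0.4911, -0.0983, 0.1283]
clock 27.25 pos [ 0.4911 -0.0983  0.1283] x [-0.9808  0.1888 -0.0481] z [ 0.0522  0.0172 -0.9985] yaw_x 169.11 F [ 0.   0.4 -1.9]
tool mm [-3.99 -0.17  0.44]
```

```bash
python3 -m inch '[[[0.9,-2.5,0,2.5,0],[0.9,0,0,1,0]]]'|grep -E "pos|force"; python3 -m inch '[[[0.9,0.5,0,1,0]]]'|grep -E "pos|force";  python3 -m inch '[[[0.9,1,0,1.2,0]]]'|grep -E "pos|force"; python3 -m inch '[[[0.9,1,0,1.3,0]]]'|grep -E "pos|force"; python3 -m inch '[[[0.9,1,0,1.3,0]]]'|grep -E "pos|force"
```

```text
position: [0.4938, -0.0985, 0.1248]
force: [0.5, 0.4, -1.1]
position: [0.494, -0.0986, 0.1237]
force: [-1.4, 0.0, 6.4]
position: [0.4951, -0.0988, 0.1233]
force: [-0.8, -1.2, 17.6]
position: [0.4965, -0.099, 0.1233]
force: [-2.7, -1.0, 17.6]
position: [0.4978, -0.0993, 0.1234]
force: [-2.3, -0.2, 16.5]
```

```bash
python3 -m inch '[[[0.9,0,0,-10,0],[0.9,0,0,-25,0],[0.9,0,0,-25,0],[0.9,0,0,-12,0],[0.9,0,0,0,0]]]'|grep -E "pos"; python3 -m inch '[[[0.9,-45,0,-3,0],[0.9,-35,0,-3,0],[0.9,0,0,0,0],[0.9,45,0,0,0],[0.9,0,0,0,0],[0.9,40,0,0,0],[0.9,0,0,0,0]]]'|grep -E "pos"; python3 d.py 0 0 0|head -1;python3 -m inch '[[[0.9,-45,0,-3,0],[0.9,-45,0,-3,0],[0.9,0,0,0,0],[0.9,45,0,0,0],[0.9,0,0,0,0],[0.9,45,0,0,0],[0.9,0,0,0,0]]]'|grep -E "pos"; python3 d.py 0.4914 -0.2693 0.19
```

```text
position: [0.4944, -0.1012, 0.1985]
position: [0.4792, -0.0991, 0.1947]
clock 29.05 pos [ 0.4792 -0.0991  0.1947] x [-0.981   0.1903 -0.0376] z [ 0.0415  0.0166 -0.999 ] yaw_x 169.02 F [ 0.6 -0.1 -0.5]
position: [0.4672, -0.0977, 0.1918]
clock 29.75 pos [ 0.4672 -0.0977  0.1918] x [-0.9815  0.191  -0.0121] z [ 0.0163  0.0204 -0.9997] yaw_x 168.99 F [ 0.6 -0.3 -0.7]
tool mm [ -56.52 -163.82   -1.35]
```

```bash
python3 -m inch '[[[0.9,-15,-45,0,0],[0.9,-15,-45,0,0],[0.9,-15,-42,0,0],[0.9,-8,-25,0,0],[0.9,0,0,0,0],[0.9,0,0,0,0]]]'|grep -E "pos"; python3 d.py 0.4914 -0.2693 0.19
python3 - <<'E'
from h import *
w=grab("wrist");cv2.imwrite("pics/w16.png",w["frame"]);crop(w,400,130,200,110,4,"pics/w17.png")
E
```

```text
position: [0.4827, -0.2628, 0.1847]
clock 30.35 pos [ 0.4827 -0.2628  0.1847] x [-0.9825  0.1862 -0.002 ] z [ 0.007   0.0265 -0.9996] yaw_x 169.27 F [ 0.3  1.3 -0.3]
tool mm [-9.8  -4.59 -5.43]
```

View pics/w17.png

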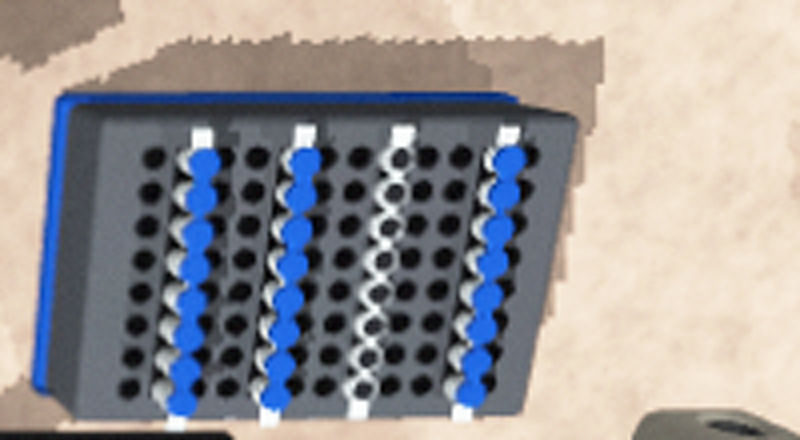

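```bash
python3 -m inch '[[[0.9,0,0,-2,-8],[0.9,0,0,-2,-8],[0.9,0,0,0,-8],[0.9,0,0,0,-8],[0.9,0,0,0,0],[0.9,0,0,0,0]]]'|grep -E "pos"; python3 d.py 0.4914 -0.2693 0.15
python3 - <<'E'
from h import *
w=grab("wrist");crop(w,220,120,200,150,4,"pics/w18.png")
E
```

```text
position: [0.4811, -0.2527, 0.188]
clock 31.0 pos [ 0.4811 -0.2527  0.188 ] x [-0.9215 -0.388  -0.0154] z [ 0.0033  0.0319 -0.9995] yaw_x -157.16 F [-0.2  0.2 -1. ]
tool mm [ -2.5  -20.33  37.46]
```

View pics/w18.png

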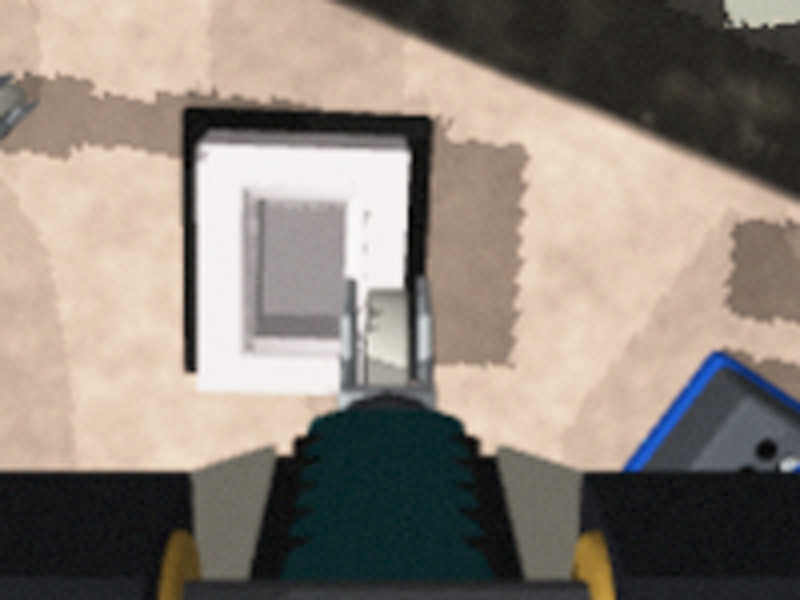

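```bash
python3 -m inch '[[[0.9,-3,-21,2,2],[0.9,0,-1,0,0],[0.9,0,0,0,0],[0.9,0,0,0,0]]]'|grep -E "pos"; python3 d.py 0.492 -0.2714 0.15
python3 - <<'E'
from h import *
w=grab("wrist");crop(w,220,120,200,150,4,"pics/w19.png")
E
```

```text
position: [0.4925, -0.2697, 0.1852]
clock 31.45 pos [ 0.4925 -0.2697  0.1852] x [-0.9372 -0.3486 -0.0137] z [ 0.0023  0.0331 -0.9994] yaw_x -159.6 F [ 0.5 -0.4 -1.3]
tool mm [ 1.5  -2.46 35.11]
```

View pics/w19.png

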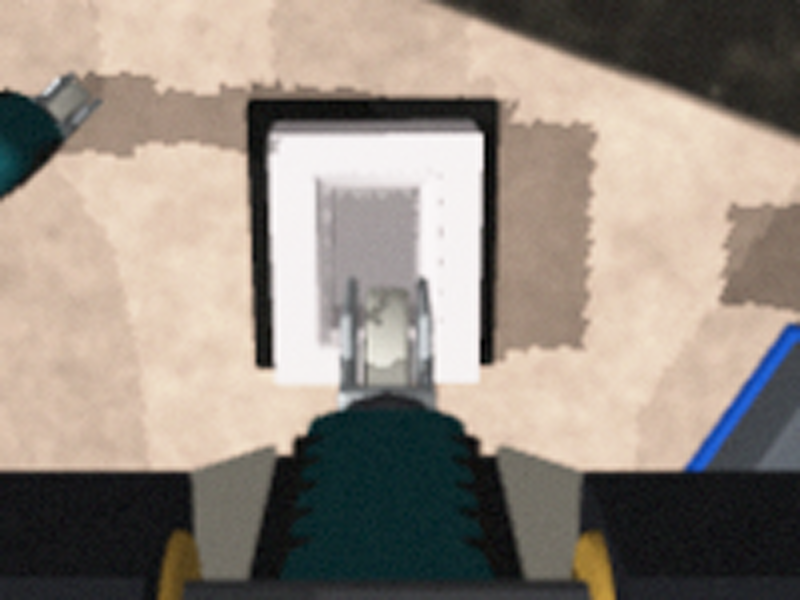

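```bash
python3 d.py 0.492 -0.2714 0.128; python3 -m inch '[[[0.9,0.5,-2,20,0],[0.9,1,-1,20,0],[0.9,0,-1,15,0],[0.9,0,0,0,0],[0.9,0,0,0,0]]]'|grep -E "pos"; python3 d.py 0.492 -0.2714 0.128
python3 - <<'E'
from h import *
w=grab("wrist");crop(w,220,120,200,150,4,"pics/w20.png")
s=grab("scene");crop(s,330,110,100,100,6,"pics/s20.png")
E
```

```text
clock 31.5 pos [ 0.4924 -0.2695  0.1852] x [-0.937  -0.349  -0.0137] z [ 0.0022  0.0333 -0.9994] yaw_x -159.57 F [ 0.6 -0.8 -1.5]
tool mm [ 1.82 -3.33 57.07]
position: [0.4928, -0.2701, 0.1299]
clock 32.0 pos [ 0.4928 -0.2701  0.1299] x [-0.937  -0.3491 -0.0155] z [ 0.004   0.0336 -0.9994] yaw_x -159.56 F [-0.3 -0.5 -0.4]
tool mm [ 1.22 -1.05  1.86]
```

View pics/w20.png

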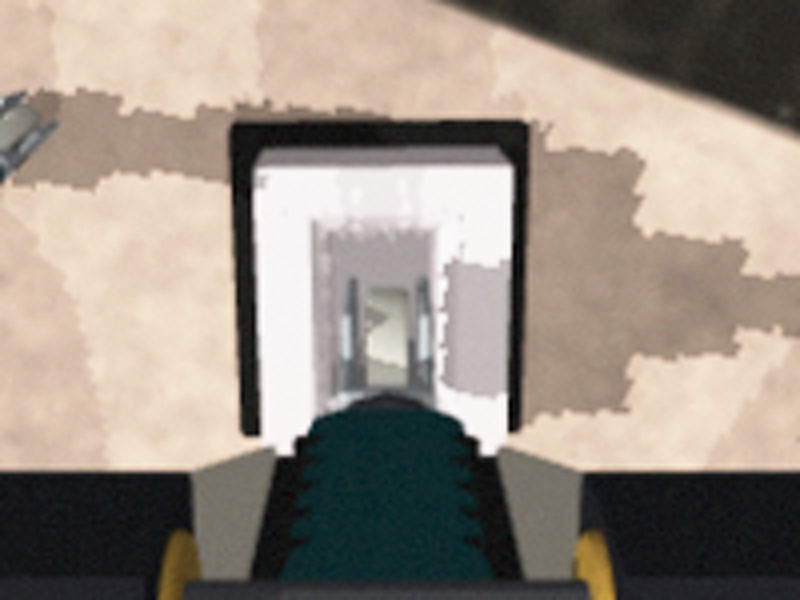

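View pics/s20.png

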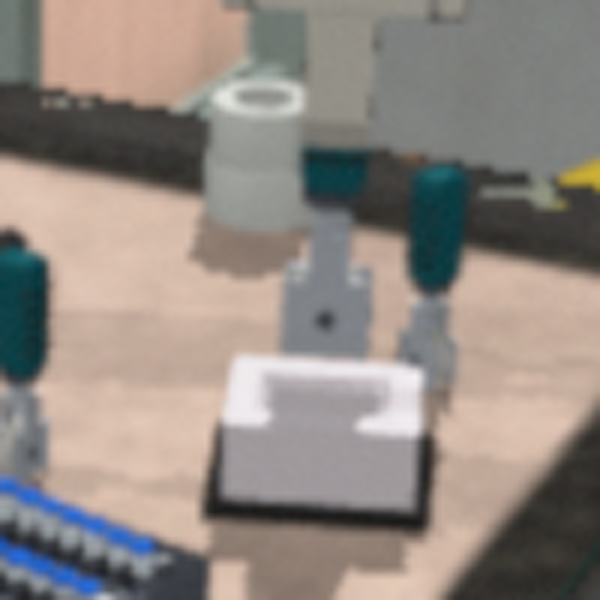

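```bash
python3 -m inch '[[[0.9,0.5,-1,8,0],[0.9,0.3,0,5,0]]]'|grep -E "pos|force"; python3 -m inch '[[[0.9,0.3,-0.3,5,0]]]'|grep -E "pos|force"; python3 -m inch '[[[0.9,0,-0.3,4,0]]]'|grep -E "pos|force"; python3 -m inch '[[[0.9,0,-0.3,4,0]]]'|grep -E "pos|force"
```

```text
position: [0.4939, -0.2715, 0.1185]
force: [-0.1, -0.7, -2.1]
position: [0.494, -0.2718, 0.1133]
force: [-0.5, 1.2, -1.2]
position: [0.494, -0.272, 0.1088]
force: [-0.4, 0.2, -1.0]
position: [0.4941, -0.2722, 0.1044]
force: [-0.1, 0.0, -1.0]
```

```bash
python3 -m inch '[[[0.9,0.8,0,4,0]]]'|grep -E "pos|force"; python3 -m inch '[[[0.9,0.8,0,4,0]]]'|grep -E "pos|force"; python3 -m inch '[[[0.9,0.3,0,4,0]]]'|grep -E "pos|force"; python3 d.py 0.492 -0.2714 0.087
python3 - <<'E'
from h import *
w=grab("wrist");crop(w,220,120,200,150,4,"pics/w21.png")
E
```

```text
position: [0.4934, -0.2723, 0.0999]
force: [0.7, 0.0, -1.0]
position: [0.4926, -0.2724, 0.0955]
force: [-0.5, -0.2, -0.8]
position: [0.4922, -0.2725, 0.0911]
force: [0.5, -0.5, -1.0]
clock 32.9 pos [ 0.4922 -0.2725  0.0911] x [-0.9369 -0.3492 -0.0188] z [ 0.0082  0.032  -0.9995] yaw_x -159.56 F [ 0.5 -0.5 -1. ]
tool mm [-0.1   0.95  4.16]
```

View pics/w21.png

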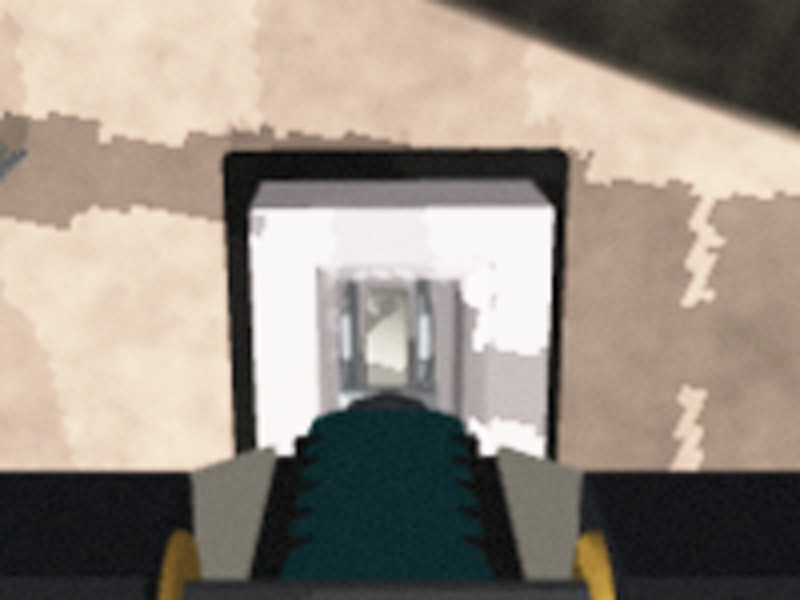

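```bash
python3 -m inch '[[[0.9,0,1,2.5,0]]]'|grep -E "pos|force"; python3 -m inch '[[[0.9,0,0,1,0]]]'|grep -E "pos|force"; python3 -m inch '[[[0.9,0,0,1,0]]]'|grep -E "pos|force"
```

```text
position: [0.4916, -0.2714, 0.0879]
force: [-0.1, -0.5, -0.0]
position: [0.4914, -0.2711, 0.0866]
force: [-0.3, -0.1, -0.2]
position: [0.4919, -0.2711, 0.0861]
force: [-1.7, 2.2, 14.5]
```

```bash
python3 -m inch '[[[0.9,0,0,-0.8,0],[0.8,0,0,0,0],[0.6,0,0,0,0],[0.45,0,0,0,0],[0.4,0,0,0,0],[0.4,0,0,0,0],[0.4,0,0,0,0]]]'
python3 - <<'E'
from h import *
w=grab("wrist");crop(w,200,120,240,180,3,"pics/w22.png")
E
```

```text
clock: 33.95
position: [0.4926, -0.2714, 0.0876]
ee_rot: [-0.555, 3.076, 0.046]
force: [0.2, -0.3, 0.9]
width: 0.594
```

View pics/w22.png

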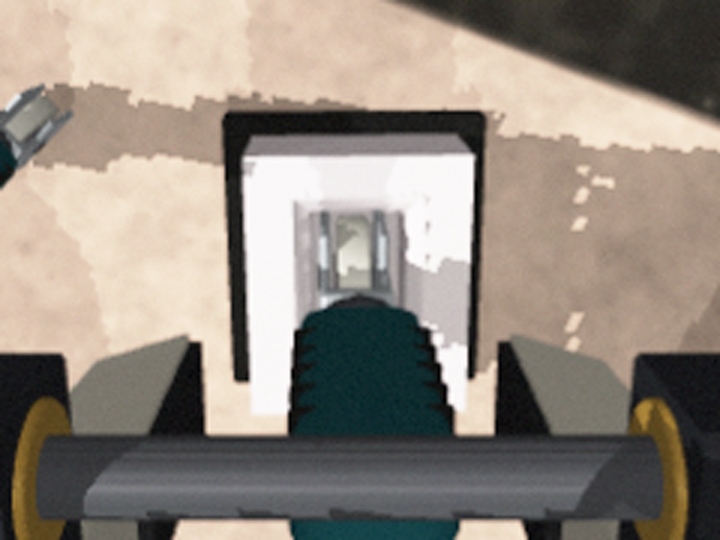

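```bash
python3 -m inch '[[[0.4,0,3,-2,0],[0.4,0,1,-15,0],[0.4,0,1,-20,0],[0.4,0,0,-30,0],[0.4,0,0,-30,0],[0.4,0,0,-20,0],[0.4,0,0,0,0]]]'
python3 - <<'E'
from h import *
w=grab("wrist");cv2.imwrite("pics/w23.png",w["frame"])
s=grab("scene");crop(s,280,100,150,150,4,"pics/s23.png")
E
```

```text
clock: 34.7
position: [0.4882, -0.2687, 0.2087]
ee_rot: [-0.556, 3.079, 0.049]
force: [-0.4, -0.5, -0.5]
width: 0.6
```

View pics/w23.png

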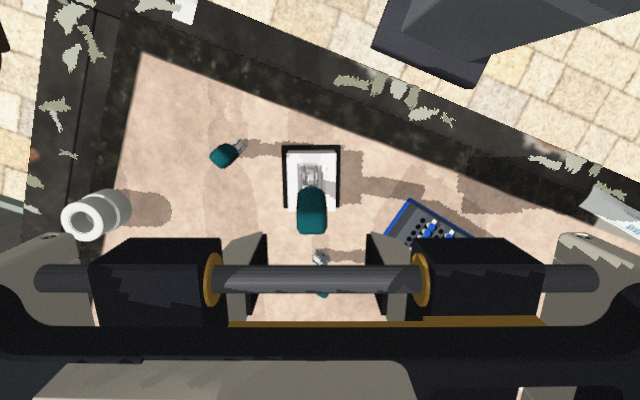

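View pics/s23.png

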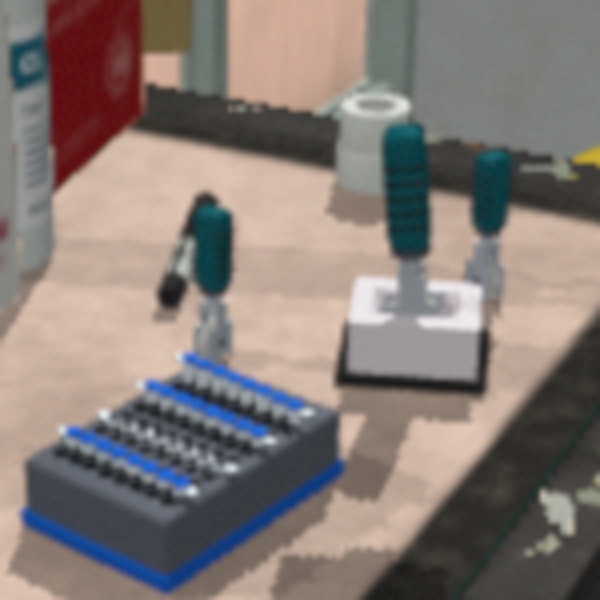

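```bash
python3 - <<'E'
from h import *
w=grab("wrist");crop(w,270,135,90,110,6,"pics/w24.png")
print(onz(w,[[312,222]],.128),onz(w,[[310,178]],.02))
E
```

```text
[[ 0.49905847 -0.2652275   0.128     ]] [[ 0.48638234 -0.27035045  0.02      ]]
```

View pics/w24.png

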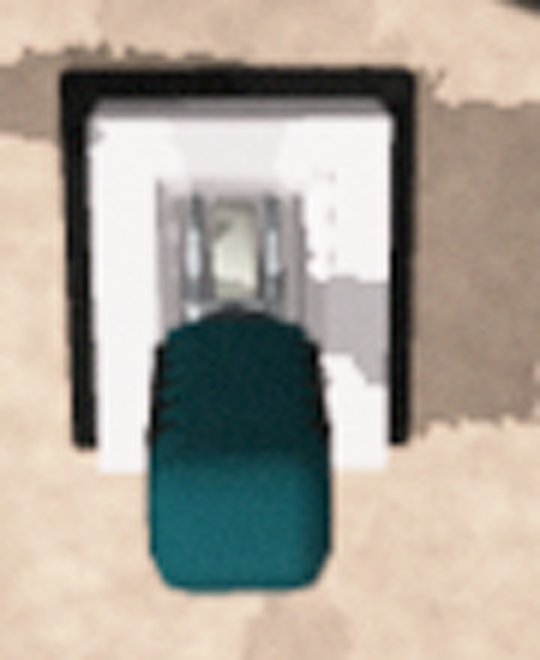

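```bash
python3 -c "
from cell import workorder,arm
print(arm.observe()['clock']);print(workorder.sign_off())"
```

```text
34.85
the job is handed in; nothing more can be done
None
```

I pressed the proud strip's caps home with the roller wheel, stood the roller back in its stand, and handed the job in at about 35 s. No verdict was reported.

**Pressing:** The proud strip was the second one from the stand side. I pressed each of its four cap pairs down in two passes. They started moving at about 6 to 7 N and went down about 4.2 to 4.4 mm. After that, 12 to 17 N brought almost no further movement on any pair. The highest wrist force I read was 17.6 N, about 19 N at the wheel once the roller's weight is added. Force was only read at the end of each call, so a short peak in between would not show.

**Last checks:**
- **Caps:** A side view after pressing shows that strip's caps sitting like those on the sealed strips.
- **Roller:** It stands in the slot with a lean of roughly 0.07 to 0.1 rad, against the 0.25 rad allowed.
- **Gripper:** It is open and well clear above the roller.
- **Dropper bottle and pen:** I never went near them, but I did not re-measure where they stand.

**What disagreed:** While pressing, the tool tilted by up to about 5°, and the wheel rolled a few millimetres towards the fourth pair. I lifted off, took most of the tilt out with quick moves in free space, and pressed pairs one to three again in the middle. The fourth I pressed again only on its inner part; it had already gone home at its middle. At the stand, the camera and my computed slot position differed by about 2 to 3 mm, so I set the roller down between the two and it went in without side force.

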